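Load the drill jig, then free the catch and swing its hold-down bar over

ROBOT

A 6-joint arm with a two-finger parallel gripper is mounted at the origin on the work surface. World frame = base frame: x ahead of the robot, y to its left, z up, the work surface at z = 0. Lengths are in m, angles in rad, forces in N, time in s.
With the tool pointing down it reaches from about 0.35 to 0.975 m from the base axis. Payload 4.9 kg.
Tool frame: the origin (TCP) lies on the front face of the gripper's body, between the roots of the fingers; the fingertips stand ctrl.tip_extent ahead of it and the grasp point (between the pads) lies 54 mm ahead of it (ctrl.tip_extent is the distance from the TCP to the fingertips, in m); z points along the fingers, y is the line along which they close (so a half turn about z gives the same grasp; the last joint's range is limited). The gripper opens to 85 mm and grips with 20 to 120 N. Pads are 22 mm wide; open, the fingers measure 114 mm over their backs; the gripper's body (76 mm by 85 mm) begins 54 mm behind the grasp point. The pads swing forward as they close: fully open they stand 13 mm farther back than shut.
Start: joints at [-1.308, 0.053, 1.613, -0, 1.476, -0.119], TCP at [0.233, -0.58, 0.304] pointing down, gripper open.
Joint ranges: [-3.01, 3.01], [-1.01, 2.22], [0.06, 2.58], [-1.02, 4.17], [0.09, 2.62], [-3.14, 3.14]. Speed limits (rad/s): [2.57, 2.57, 3.14, 3.14, 3.14, 3.14].

INTERFACE

Orientations are given as a rotation vector (axis times angle).
In Python, from station import ctrl gives the robot as it stands.
- The arm moves only by the tool apply_moves, never from a script. Its argument "rows" is one flat list of numbers, 6 for each row, row after row: the shift along the tool's x, y, z normalised to -1 to 1, where 1 is 0.6 m, then the turn, a rotation vector about the tool's x, y, z normalised to -1 to 1, where 1 is 90 degrees. A call has 1 to 20 rows; each row is the pose to reach, as a shift and turn from the pose commanded when the call began, along the tool's axes at that moment; what a row does not reach only later rows make up. A row lasts 1/10 s, in which the tool goes at most 50 mm and 8.59 degrees, less where a joint would pass 70% of its speed; a pose out of reach is approached as far as the arm can. A call with a number of a shift or a turn outside -1 to 1 is refused whole. A call with a gripper value outside its range is refused whole. "grip" is the opening, from 0 (shut) to 1 (fully open), set as the call begins (left out, the last holds). The fingers move at their own pace and stop on an object; "grip_force" is the grip in N (left out, the last holds). Time passes only in rows, so rows that repeat a pose let the fingers close. It gives the time, the measured TCP pose, the force, the opening and the grip force at its end, in the units of the state.
- ctrl.get_obs(): the state, without advancing time (a new reading comes with each control period).
- ctrl.get_image(name): name is "side" or "top" or "wrist"; returns (picture, depth): 384x512x3 uint8, blue, green, red; 384x512 float32, m along the optical axis (not along the pixel's ray), 0 where there is no reading.
- ctrl.camera_model(name): a dict with "mtx" (3x3 intrinsics, pixels), "R" (3x3) and "t" (3): a world point X has camera coordinates R X + t; the wrist camera has in their place "tool_from_camera" (4x4, takes a point from camera to tool coordinates, whose origin is the TCP and whose axes are the flange's). Camera axes: x right, y down, z forward; pixel columns grow to the right and rows downward; lengths in m; the calibration is good to about 2 mm. A picture is of the moment at which its call begins: read the wrist's pose just before it. camera_model takes no time and is no camera call.
- ctrl.finish_job(): hands the job in; it is judged then, once.
The state is a dict: "t": time; "q": joint angles; "dq": joint speeds; "effort": joint torques, N m; "tool_pos": TCP position; "tool_rot": TCP orientation; "contact_force": force on the tool from outside, world axes, zero at the start; "wrist_torque": the same for the moment, N m; "opening": finger opening in m; "grip_force": force on a finger pad.
Only numpy, scipy, OpenCV 4.12 (cv2) and the standard library are available. Lean on these libraries where they do the work, as an engineer would, in place of code of your own. Each camera call takes 0.05 s, during which the arm holds its last target. There are 200 camera calls.

TASK

Load the drill jig: lift the topmost bracket off the pile without dragging the two brackets under it, and slide it, lug end first, under the jig's bridge until it lies flat, fully home against the back stop; the bridge leaves no room for a gripper round the lug, so set the bracket down flat on the bare bench on the way, let go, and take it again by its plain end. Leave the safety catch and the handle alone until the bracket is home and let go; only then push the catch fully back, and after that swing the handle all the way round so that its bar lies straight across the bracket. Leave everything else on the bench where it is.

Things in the scene. Friction and masses are not known exactly. Their poses are not given: they have to be found in the camera images.
- top_bracket_center (a point): The topmost bracket, to be loaded: grey steel, 0.25-0.5 kg, flat plate 140 (its x) x 45 (y) x 10 thick, with one upright lug 14 thick (x), 45 wide, 24 high above the plate. Point: middle of the plate's length and width, 17 above its underside. Lug at x = +18 to +32; head end x = +70; plain end x = -70. It lies flat across two others; a lug of under_a, 1 to 12 beside its edge, blocks a pinch of the plain end there.
- bracket_lug (a point): Centre of the top bracket's lug: 25 mm along its +x from its middle, 22 above its underside, 12 above the plate's top face. The lug can be pinched from above through its 14 mm thickness (along the bracket's x); free plate on both sides of it.
- top_bracket: The same top bracket as a body, origin at the middle of its underside, same axes.
- under_a_center (a point): A bracket of the same shape lying flat on the board under the plain end of the top bracket, at right angles to it; point and axes as for the top bracket. Its lug stands close beside the top bracket's long edge. To be left as it lies (within 10 mm).
- under_b_center (a point): A bracket of the same shape lying flat on the board under the head end of the top bracket; point and axes as for the top bracket. To be left as it lies (within 10 mm).
- board: Fixed wooden board 220 x 190 x 10 mm thick on the bench, carrying the pile; origin at the centre of its underside. Clear bench lies between it and the jig.
- jig: Drill jig, fixed. Origin: centre of its underside, on the bench; x is the way the bracket goes in (away from the robot), y left, z up. Base plate 170 (x) x 184 (y), top at z = 8 mm. The bracket goes along y = +37, under a bridge from x = -20 (open mouth) to +82: inner side walls at y = 10.5 and 63.5, roof underside z = 50, roof top z = 58 with a bush to 64. Back stop face at x = +70.
- jig_home (a point): Where the top bracket's centre point comes when home: jig x = 0, y = 37, z = 25 mm; axes as the jig's. The bracket's x then points along the jig's x, its head end touches the back stop, the lug is under the bridge (lug top at z = 42) and its plain end sticks out of the mouth from x = -20 to -70.
- swing_handle (a joint): Handle angle, rad: 0-0.08 parked, bar pointing to the jig's -x; 1.571 fully over (end stop), bar across the bracket, pointing to the jig's +y. Grows clockwise seen from above. Stays where left; friction 0.15 N m. Bar 20 wide, z = 21 to 31 mm (3 above a loaded bracket), 110 long from the pivot, with a 50 mm heel behind. With the catch engaged the heel strikes it and it cannot turn past about 0.2.
- handle_pivot (a point): On the handle's upright pivot axis, at jig x = -50, y = -48 mm, on the bench.
- handle_grip (a point): Middle of the handle's upright black round post, 18 mm in diameter, on the bar 85 mm from the pivot, from z = 31 to 85; this point at z = 60. At angle a it is at jig x = -50 - 85 cos a, y = -48 + 85 sin a.
- safety_catch (a joint): Travel of the safety catch, m, along the jig's +x (away from the robot): 0 to 0.003 engaged, 0.030 fully back at its end stop; the bar's heel is clear of it above 0.020. Stays where left; friction about 2 N, no spring.
- catch_tab (a point): Centre of the catch's upright steel tab, 12 x 12 mm, z = 34 to 62 (this point at z = 48), on an 18 mm square bolt; at jig x = -12, y = -73.5 mm when the catch is at 0. Can be pushed from its -x side with shut fingertips kept above the bar (above z = 31 mm).
- oil_can: Blue tin can, diameter 56, 110 high, standing; a bystander, to be left alone (within 30 mm); origin at the middle of its underside.
- wrench: Steel wrench lying on the bench; a bystander, to be left alone (within 30 mm); origin at the middle of its underside.
- screwdriver: Screwdriver lying on the bench; a bystander, to be left alone (within 30 mm); origin at the middle of its underside.
- hammer: Hammer lying on the bench; a bystander, to be left alone (within 30 mm); origin at the middle of its underside.
- bit_case: Black drill-bit case, 90 x 60 x 30; a bystander, to be left alone (within 30 mm); origin at the middle of its underside.
- bolt_pot: Open metal tin for bolts, diameter 80, 70 high; a bystander, to be left alone (within 30 mm); origin at the middle of its underside.
- chuck_key: Small T-shaped steel chuck key lying on the bench; a bystander, to be left alone (within 30 mm); origin at the middle of its underside.
Not all that is in view belongs to the job. What is shaped like the top_bracket but green or turquoise is not meant.

How it is judged:
By the outcome, as a careful person would: the job done as asked, in the order asked, and still so for the second after the job is handed in, with the robot touching nothing.
It also fails if it takes over 72 s, if anything falls off the work surface, if the arm or the gripper's body presses on something with over 40 N, if the wrist force passes 120 N, or if a joint passes its speed limit or range.

## Working session

There is one attempt and no reset: what is moved stays moved. The work goes in short steps, Python scripts to look and compute and a tool call to move; the robot and the scene stay as the last step left them, time stands still between calls to the robot, and variables do not carry over. Pictures are saved under pics/ and viewed, at most 10 in all, crops included, and the job is handed in when it is done.

Besides the shell and the picture viewer there is one more tool, called after "Request:" as name(argument=value, ...) on one line, values as JSON. apply_moves: Moves the arm, as the interface text tells. Its arguments: {"type":"object","properties":{"rows":{"type":"array","items":{"type":"number"}},"grip":{"type":"number"},"grip_force":{"type":"number"}},"required":["rows"]}

```bash
mkdir -p pics; ls
python3 - <<'E'
from station import ctrl
import cv2,numpy as np
o=ctrl.get_obs()
print({k:np.round(v,3).tolist() for k,v in o.items()}, ctrl.tip_extent)
for n in("top","side"):
    p,d=ctrl.get_image(n);np.savez(f"pics/{n}.npz",p=p,d=d)
    cv2.imwrite(f"pics/{n}.png",cv2.resize(p,(800,600),interpolation=cv2.INTER_CUBIC))
    m=ctrl.camera_model(n);print(n,m['mtx'],m['R'],m['t'])
E
```

```text
pics
{'t': 0.0, 'q': [-1.308, 0.053, 1.614, 0.0, 1.476, -0.119], 'dq': [0.0, -0.001, 0.001, 0.001, -0.0, -0.0], 'effort': [-0.004, -39.369, -37.017, -0.001, 0.007, -0.0], 'tool_pos': [0.233, -0.58, 0.303], 'tool_rot': [-3.082, -0.596, 0.0], 'contact_force': [-0.975, 0.077, -0.546], 'wrist_torque': [0.006, -0.013, -0.015], 'grip_force': 0.0, 'opening': 0.085} 0.0726
top [[350.48689907   0.         256.24206539]
 [  0.         350.48689907 188.76585943]
 [  0.           0.           1.        ]] [[ 0.02644205 -0.99945787 -0.01961571]
 [-0.99677941 -0.02487493 -0.0762368 ]
 [ 0.07570753  0.0215684  -0.99689677]] [-0.00861429  0.51327208  1.0877248 ]
side [[405.64252215   0.         256.03103726]
 [  0.         405.64252215 192.20307395]
 [  0.           0.           1.        ]] [[-0.95037403 -0.31091534  0.01099377]
 [-0.24068751  0.71239962 -0.65920885]
 [ 0.19712618 -0.62914103 -0.75187953]] [0.45184894 0.15798801 1.20015622]
```

View pics/top.png

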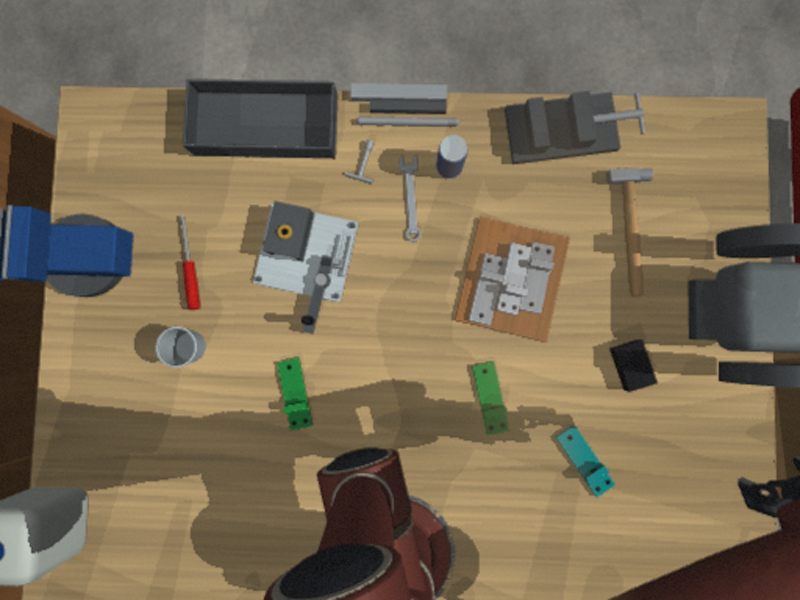

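View pics/side.png

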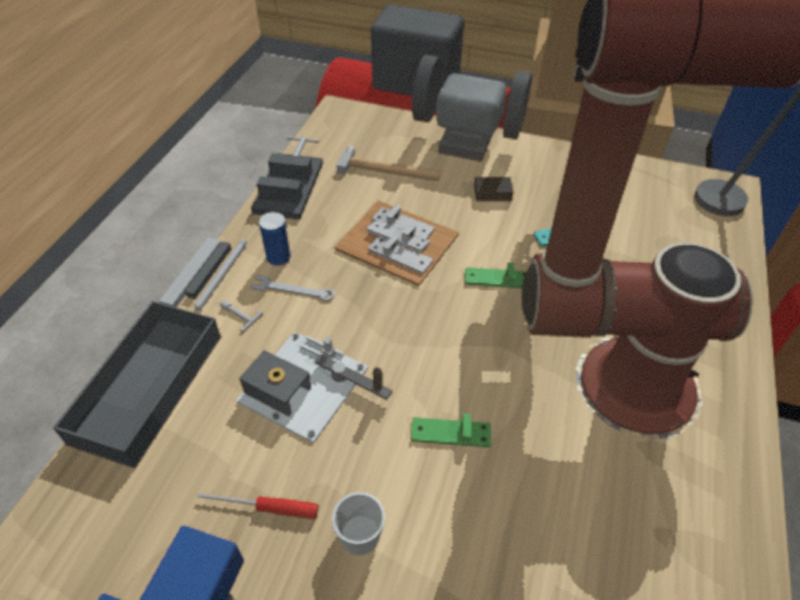

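Top picture: jig at (305,250), pile on the board at (512,278), green/turquoise look-alikes at (293,393), (490,397), (585,460). I'll enlarge the pile and jig with heights.

```bash
cat > h.py <<'E'
import numpy as np,cv2
from station import ctrl
from scipy.spatial.transform import Rotation as Rn
def cam(n):
    m=ctrl.camera_model(n)
    if n!="wrist":
        T=np.eye(4);T[:3,:3]=m['R'];T[:3,3]=m['t'];return m['mtx'],np.linalg.inv(T)
    o=ctrl.get_obs();W=np.eye(4);W[:3,:3]=Rn.from_rotvec(o['tool_rot']).as_matrix();W[:3,3]=o['tool_pos']
    return m['mtx'],W@m['tool_from_camera']
def cloud(K,T,d):
    v,u=np.mgrid[:d.shape[0],:d.shape[1]]
    P=np.stack([(u-K[0,2])/K[0,0]*d,(v-K[1,2])/K[1,1]*d,d],-1)
    return P@T[:3,:3].T+T[:3,3]
def ray(K,T,u,v,z):
    r=T[:3,:3]@np.array([(u-K[0,2])/K[0,0],(v-K[1,2])/K[1,1],1]);return T[:3,3]+r*(z-T[2,3])/r[2]
E
python3 - <<'E'
from h import *
f=np.load("pics/top.npz");K,T=cam("top");C=cloud(K,T,f['d'])
def crop(p,C,u0,v0,w,h,W=400,H=480):
    a=cv2.resize(p[v0:v0+h,u0:u0+w],(W,H),interpolation=cv2.INTER_CUBIC)
    z=np.clip(C[v0:v0+h,u0:u0+w,2]/0.09*255,0,255).astype(np.uint8)
    b=cv2.applyColorMap(cv2.resize(z,(W,H),interpolation=cv2.INTER_NEAREST),cv2.COLORMAP_JET);return np.hstack([a,b])
A=crop(f['p'],C,285,130,90,90,400,300) 
A=np.vstack([crop(f['p'],C,285,135,90,90,300,300),crop(f['p'],C,155,125,90,90,300,300)])
cv2.imwrite("pics/crop1.png",A)
for u,v in[(330,178),(200,160),(250,230)]:print(C[v,u])
E
```

```text
[ 0.55314042 -0.22704669  0.01972963]
[0.60307142 0.18905652 0.0050361 ]
[3.82556765e-01 2.13950320e-02 3.73134389e-04]
```

View pics/crop1.png

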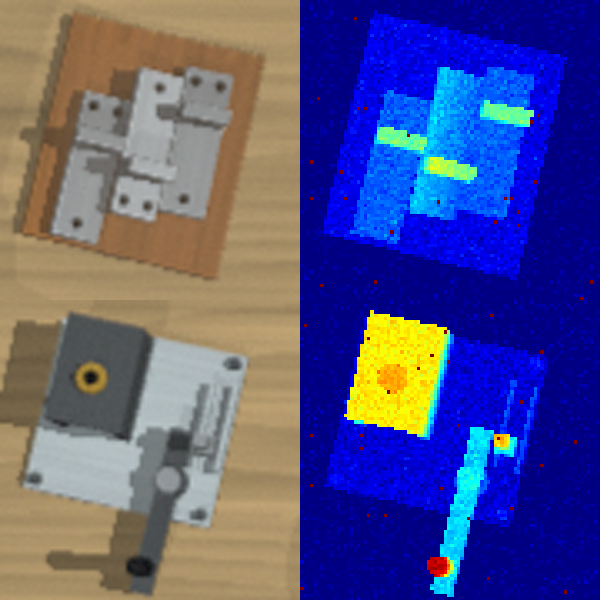

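Pile: three grey brackets — left lug (402,138), middle lug (450,168), right lug (508,113) in the crop. The middle one is the highest (plate about 10 mm above the others) and bridges them, so it is the top bracket. Its lug/head end points toward the robot. Now I'll fit poses roughly and find a close look position.

Run:
```python
from h import *
f=np.load("pics/top.npz");K,T=cam("top");C=cloud(K,T,f['d'])
def rect(C,u0,v0,w,h,za,zb):
    c=C[v0:v0+h,u0:u0+w].reshape(-1,3);c=c[(c[:,2]>za)&(c[:,2]<zb)]
    r=cv2.minAreaRect((c[:,:2]*1000).astype(np.float32));print(za,zb,len(c),np.round(r,1).tolist() if 0 else r,c[:,2].mean())
for z in[(.0255,.036),(.045,.06),(.034,.048)]:rect(C,300,150,60,60,*z)
rect(C,155,125,90,60,.05,.06); rect(C,155,125,90,90,.004,.013)
rect(C,195,150,35,70,.026,.036);rect(C,195,150,35,70,.07,.09)
print(ctrl.camera_model("wrist"))
W=Rn.from_rotvec(ctrl.get_obs()['tool_rot']).as_matrix();print(W)
```

```text
0.0255 0.036 244 ((543.0799560546875, -203.78749084472656), (99.47142791748047, 163.82398986816406), 44.8495979309082) 0.02821457748538512
0.045 0.06 80 ((549.7866821289062, -229.63087463378906), (61.018035888671875, 138.003662109375), 13.801860809326172) 0.04815613757983898
0.034 0.048 188 ((550.3124389648438, -230.89869689941406), (68.03886413574219, 143.05967712402344), 16.22987937927246) 0.04310170486374188
0.05 0.06 646 ((629.8076782226562, 194.39553833007812), (153.48721313476562, 102.46880340576172), 79.4275131225586) 0.056971082915245524
0.004 0.013 1822 ((575.472412109375, 191.92684936523438), (288.5704040527344, 283.60882568359375), 3.006366729736328) 0.0077680377797654
0.026 0.036 313 ((532.1880493164062, 159.46202087402344), (198.1955108642578, 76.57466125488281), 2.2095160484313965) 0.030898780347516024
0.07 0.09 24 ((457.2243957519531, 179.35757446289062), (15.16026496887207, 10.062440872192383), 1.6294360160827637) 0.08222226468477452
{'mtx': array([[320.35293777,   0.        , 255.76719768],
       [  0.        , 320.35293777, 192.51718731],
       [  0.        ,   0.        ,   1.        ]]), 'tool_from_camera': array([[-1.06107406e-04, -9.59224347e-01, -2.82645785e-01,
         7.21313244e-02],
       [ 9.99999991e-01, -8.02291413e-05, -1.03131412e-04,
         4.51472870e-04],
       [ 7.62497332e-05, -2.82645794e-01,  9.59224348e-01,
        -6.89117014e-02],
       [ 0.00000000e+00,  0.00000000e+00,  0.00000000e+00,
         1.00000000e+00]])}
[[ 9.27999465e-01  3.72581245e-01 -4.56345807e-04]
 [ 3.72581451e-01 -9.27997813e-01  1.76671941e-03]
 [ 2.34758609e-04 -1.80954065e-03 -9.99998335e-01]]
```

```bash
cat >> h.py <<'E'
def Rdown(psi):  # tool x at yaw psi(deg), z down
    return Rn.from_matrix(np.array([[np.cos(p:=np.radians(psi)),np.sin(p),0],[np.sin(p),-np.cos(p),0],[0,0,-1]]))
def go(pos,psi,show=True):
    o=ctrl.get_obs();R=Rn.from_rotvec(o['tool_rot'])
    d=R.inv().apply(np.array(pos)-o['tool_pos'])/.6
    w=(R.inv()*Rdown(psi)).as_rotvec()/(np.pi/2)
    n=max(np.linalg.norm(d)*.6/.05,np.linalg.norm(w)*90/8.59)
    print("row",np.round(np.r_[d,w],4).tolist(),"n>=%.1f"%n)
E
python3 -c "
from h import *
go([.54,-.215,.25],80)"
```

```text
row [0.7016, -0.3729, 0.0888, -0.001, -0.0007, -0.6458] n>=9.6
```

Request:
apply_moves(rows=[0.7016,-0.3729,0.0888,-0.001,-0.0007,-0.6458,0.7016,-0.3729,0.0888,-0.001,-0.0007,-0.6458,0.7016,-0.3729,0.0888,-0.001,-0.0007,-0.6458,0.7016,-0.3729,0.0888,-0.001,-0.0007,-0.6458,0.7016,-0.3729,0.0888,-0.001,-0.0007,-0.6458,0.7016,-0.3729,0.0888,-0.001,-0.0007,-0.6458,0.7016,-0.3729,0.0888,-0.001,-0.0007,-0.6458,0.7016,-0.3729,0.0888,-0.001,-0.0007,-0.6458,0.7016,-0.3729,0.0888,-0.001,-0.0007,-0.6458,0.7016,-0.3729,0.0888,-0.001,-0.0007,-0.6458,0.7016,-0.3729,0.0888,-0.001,-0.0007,-0.6458,0.7016,-0.3729,0.0888,-0.001,-0.0007,-0.6458,0.7016,-0.3729,0.0888,-0.001,-0.0007,-0.6458])

```text
t: 1.4
tool_pos: [0.5396, -0.2162, 0.2505]
tool_rot: [2.406, 2.017, -0.002]
contact_force: [0.0, -0.6, 0.8]
opening: 0.0855
grip_force: 0.0
```

Run:
```python
from h import *
o=ctrl.get_obs();print(o['t'],o['q'],o['tool_pos'],Rn.from_rotvec(o['tool_rot']).as_matrix()[:,0],ctrl.tip_extent)
K,T=cam("wrist");p,d=ctrl.get_image("wrist");np.savez("pics/w1.npz",p=p,d=d,K=K,T=T)
cv2.imwrite("pics/w1.png",cv2.resize(p,(800,600),interpolation=cv2.INTER_CUBIC))
C=cloud(K,T,d);print([C[v,u].round(4).tolist() for u,v in[(256,192),(256,250),(150,192)]])
```

```text
1.4 [-5.08449278e-01 -1.22298742e-02  1.76929727e+00 -1.66523390e-03
  1.38360420e+00 -3.32654110e-01] [ 0.53961999 -0.21618544  0.25047303] [ 0.17458672  0.98464007 -0.00184741] 0.0726
[[0.5375, -0.2323, 0.0209], [0.5256, -0.2998, 0.008], [0.4272, -0.2196, -0.002]]
```

View pics/w1.png

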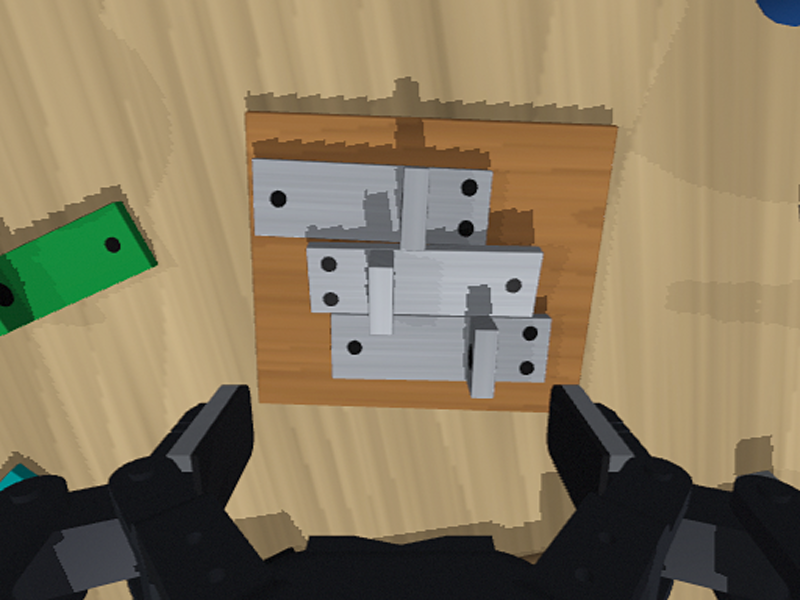

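Wrist view (800x600): top bracket is the middle one, plate corners about (307,248), (542,250), (530,317), (313,311), lug (381,298). Measuring by rays at the expected heights.

Run:
```python
from h import *
f=np.load("pics/w1.npz");K,T,d=f['K'],f['T'],f['d'];C=cloud(K,T,d)
s=.64
for n,u,v in[("plate",345,255),("plate",460,262),("plate",515,300),("plate",325,285),("A",330,200),("B",420,350),("board",290,380),("board",560,150),("bench",200,130),("bench",660,330)]:
    a=C[int(v*s)-2:int(v*s)+3,int(u*s)-2:int(u*s)+3].reshape(-1,3);print(n,np.median(a,0).round(4))
c=[ray(K,T,u*s,v*s,.030) for u,v in[(307,248),(542,250),(530,317),(313,311)]]
c=np.array(c)[:,:2];print(c.round(4),[np.linalg.norm(c[i]-c[i-3]) for i in range(4)])
l=np.array([ray(K,T,u*s,v*s,.054) for u,v in[(369,267),(394,267),(392,334),(370,334)]]);print(l.round(4),l.mean(0))
h=np.array([ray(K,T,u*s,v*s,.030) for u,v in[(329,264),(331,299),(513.5,285.5)]]);print(h.round(4))
vec=h[0]+h[1]-2*h[2];print(np.degrees(np.arctan2(vec[1],vec[0])),np.linalg.norm(vec)/2)
z=C[...,2];m=np.zeros(z.shape,bool);m[150:215,185:350]=1
q=C[m&(z>.0455)];print(len(q),q.mean(0))
```

```text
plate [ 0.51   -0.197   0.0277]
plate [ 0.5768 -0.2125  0.0272]
plate [ 0.6073 -0.2447  0.0214]
plate [ 0.4942 -0.2138  0.0231]
A [ 0.5074 -0.1649  0.0188]
B [ 0.5434 -0.2682  0.019 ]
board [ 0.4529 -0.2785  0.0088]
board [ 0.6463 -0.1609  0.009 ]
bench [ 0.4361 -0.1116 -0.0013]
bench [ 0.7059 -0.2899 -0.0011]
[[ 0.49   -0.1889]
 [ 0.6251 -0.2141]
 [ 0.614  -0.2541]
 [ 0.4848 -0.2273]] [np.float64(0.13745335951481108), np.float64(0.041481477101245307), np.float64(0.13193503555161099), np.float64(0.038671102927829236)]
[[ 0.5259 -0.2014  0.054 ]
 [ 0.5392 -0.2037  0.054 ]
 [ 0.5313 -0.2416  0.054 ]
 [ 0.5191 -0.2394  0.054 ]] [ 0.52886552 -0.22151185  0.054     ]
[[ 0.5006 -0.2005  0.03  ]
 [ 0.4972 -0.2218  0.03  ]
 [ 0.6063 -0.2326  0.03  ]]
168.70332934799595 0.1095396226631284
580 [ 0.53142153 -0.20887359  0.07173104]
```

Run:
```python
from h import *
f=np.load("pics/w1.npz");K,T,d=f['K'],f['T'],f['d'];C=cloud(K,T,d)
s=.64
def pl(n,polys):
    m=np.zeros(d.shape,np.uint8)
    for p in polys:cv2.fillPoly(m,[(np.array(p)*s).astype(np.int32)],1)
    q=C[(m>0)&(d>0)];c=q.mean(0);A=np.c_[q[:,:2]-c[:2],np.ones(len(q))]
    for _ in range(3):
        x=np.linalg.lstsq(A,q[:,2],rcond=None)[0];r=q[:,2]-A@x;k=abs(r)<.004;A,q=A[k],q[k]
    print(n,len(q),c.round(4),"slope deg",np.degrees(np.arctan(x[:2])).round(2),"z",x[2].round(4),r.std().round(4))
pl("topR",[[(402,254),(534,256),(522,310),(400,306)]])
pl("topL",[[(315,254),(362,254),(362,306),(318,304)]])
pl("A",[[(262,166),(395,170),(395,230),(262,228)]])
pl("Ahead",[[(434,172),(484,176),(482,236),(434,236)]])
pl("B",[[(340,322),(460,322),(460,374),(340,374)]])
pl("board",[[(255,120),(600,130),(590,160),(255,150)],[(265,250),(300,250),(300,395),(265,395)],[(560,200),(600,200),(575,400),(560,400)]])
z=C[...,2]
for name,u in[("s",400),("s",450),("s",505)]:
    print(u,[(v,(C[int(v*s),int(u*s)]*1000).round(0).tolist()) for v in range(225,345,6)])
```

```text
topR 2866 [ 0.5785 -0.2259  0.0243] slope deg [ 2.62 12.95] z 0.0243 0.0006
topL 999 [ 0.5033 -0.2114  0.0242] slope deg [ 2.58 12.9 ] z 0.0242 0.0006
A 3430 [ 0.5062 -0.1635  0.0189] slope deg [-0.05  0.06] z 0.0189 0.0007
Ahead 1326 [ 0.5811 -0.1808  0.0189] slope deg [ 0.12 -0.13] z 0.0189 0.0007
B 2270 [ 0.5314 -0.264   0.02  ] slope deg [0.03 0.63] z 0.0189 0.0007
board 7365 [ 0.5618 -0.1912  0.0115] slope deg [ 0.1  -0.13] z 0.009 0.0007
400 [(225, [546.0, -185.0, 33.0]), (231, [546.0, -186.0, 42.0]), (237, [545.0, -190.0, 42.0]), (243, [544.0, -193.0, 43.0]), (249, [544.0, -196.0, 42.0]), (255, [543.0, -203.0, 28.0]), (261, [542.0, -207.0, 28.0]), (267, [541.0, -210.0, 25.0]), (273, [541.0, -213.0, 27.0]), (279, [540.0, -218.0, 24.0]), (285, [539.0, -222.0, 24.0]), (291, [539.0, -226.0, 22.0]), (297, [538.0, -230.0, 22.0]), (303, [537.0, -233.0, 22.0]), (309, [537.0, -238.0, 19.0]), (315, [536.0, -242.0, 18.0]), (321, [535.0, -246.0, 19.0]), (327, [534.0, -250.0, 19.0]), (333, [534.0, -254.0, 19.0]), (339, [533.0, -258.0, 19.0])]
450 [(225, [575.0, -192.0, 18.0]), (231, [575.0
[... 460 characters left out ...]
19.0]), (327, [566.0, -256.0, 19.0]), (333, [565.0, -260.0, 20.0]), (339, [565.0, -263.0, 18.0])]
505 [(225, [609.0, -199.0, 10.0]), (231, [609.0, -202.0, 10.0]), (237, [608.0, -206.0, 8.0]), (243, [608.0, -210.0, 8.0]), (249, [605.0, -210.0, 26.0]), (255, [604.0, -214.0, 27.0]), (261, [603.0, -218.0, 27.0]), (267, [603.0, -220.0, 27.0]), (273, [603.0, -225.0, 25.0]), (279, [602.0, -228.0, 25.0]), (285, [602.0, -233.0, 25.0]), (291, [602.0, -237.0, 23.0]), (297, [602.0, -242.0, 21.0]), (303, [601.0, -245.0, 21.0]), (309, [601.0, -249.0, 20.0]), (315, [601.0, -253.0, 19.0]), (321, [600.0, -257.0, 20.0]), (327, [600.0, -262.0, 19.0]), (333, [599.0, -266.0, 18.0]), (339, [599.0, -269.0, 19.0])]
```

Plate fit shows the top bracket is rolled 13° about its long axis (its −y edge down on the board against under_b, +y edge up on under_a). I'll tilt the gripper to match.

```bash
cat >> h.py <<'E'
def goR(pos,R):
    o=ctrl.get_obs();R0=Rn.from_rotvec(o['tool_rot'])
    d=R0.inv().apply(np.array(pos)-o['tool_pos'])/.6;w=(R0.inv()*Rn.from_matrix(R)).as_rotvec()/(np.pi/2)
    n=max(np.linalg.norm(d)*.6/.05,np.linalg.norm(w)*90/8.59)
    print("row",np.round(np.r_[d,w],4).tolist(),"n>=%.1f"%n)
E
python3 - <<'E'
from h import *
f=np.load("pics/w1.npz");K,T,d=f['K'],f['T'],f['d'];C=cloud(K,T,d);s=.64
n=np.array([-np.tan(np.radians(2.6)),-np.tan(np.radians(12.93)),1]);n/=np.linalg.norm(n)
p0=np.array([.5785,-.2259,.0251])
def rp(u,v,p):
    r=T[:3,:3]@np.array([(u*s-K[0,2])/K[0,0],(v*s-K[1,2])/K[1,1],1]);o=T[:3,3];return o+r*((p-o)@n)/(r@n)
c=np.array([rp(u,v,p0) for u,v in[(307,248),(542,250),(530,317),(313,311)]])
print(c.round(4),[np.linalg.norm(c[i]-c[i-3]).round(4) for i in range(4)])
h=np.array([rp(u,v,p0) for u,v in[(329,264),(331,299),(513.5,285.5)]]);b=(h[0]+h[1])/2-h[2];b/=np.linalg.norm(b)
print("b",b,np.degrees(np.arctan2(b[1],b[0])))
e=(c[0]-c[1])/np.linalg.norm(c[0]-c[1]);e2=(c[3]-c[2])/np.linalg.norm(c[3]-c[2]);print("edges",e,e2)
l=np.array([rp(u,v,p0+.024*n) for u,v in[(369,267),(394,267),(392,334),(370,334)]]);lt=l.mean(0)
print("lug top corners",l.round(4),[np.linalg.norm(l[i]-l[i-3]).round(4) for i in range(4)],"mean",lt)
cc=c.mean(0);print("plate c",cc,"lug from c along b",(lt-cc)@b, "across",(lt-cc)@np.cross(n,b))
print("lug depth z",np.median(C[int(275*s):int(325*s),int(376*s):int(388*s)].reshape(-1,3),0), "exp",lt)
E
```

```text
[[ 0.4899 -0.189   0.0295]
 [ 0.6251 -0.2141  0.0299]
 [ 0.6162 -0.258   0.0194]
 [ 0.4824 -0.2302  0.0198]] [np.float64(0.1376), np.float64(0.046), np.float64(0.1367), np.float64(0.0429)]
b [-9.80791212e-01  1.95060345e-01  2.44818212e-04] 168.7517508443505
edges [-0.98316016  0.18272613 -0.00269447] [-0.97895194  0.20407682  0.00239836]
lug top corners [[ 0.5258 -0.2016  0.0529]
 [ 0.5392 -0.204   0.053 ]
 [ 0.5304 -0.2455  0.0431]
 [ 0.5177 -0.2433  0.043 ]] [np.float64(0.0136), np.float64(0.0436), np.float64(0.0129), np.float64(0.0436)] mean [ 0.52825885 -0.22358432  0.04799868]
plate c [ 0.55342818 -0.2228375   0.02466459] lug from c along b 0.024545893126373695 across 0.00017775274007580981
lug depth z [ 0.52809431 -0.22196942  0.0476412 ] exp [ 0.52825885 -0.22358432  0.04799868]
```

```bash
cat > g.py <<'E'
from h import *
n=np.array([-np.tan(np.radians(2.6)),-np.tan(np.radians(12.93)),1]);n/=np.linalg.norm(n)
b=np.array([np.cos(np.radians(168.75)),np.sin(np.radians(168.75)),0]);b-=n*(b@n);b/=np.linalg.norm(b)
Rg=np.c_[np.cross(-b,-n),-b,-n];lt=np.array([.5282,-.2231,.0480])
E
python3 -c "
from g import *
goR(lt+.12*n,Rg)"
```

```text
row [-0.0595, -0.0176, 0.1431, -0.0009, 0.1475, 0.0128] n>=1.9
```

Request:
apply_moves(rows=[-0.0595,-0.0176,0.1431,-0.0009,0.1475,0.0128,-0.0595,-0.0176,0.1431,-0.0009,0.1475,0.0128,-0.0595,-0.0176,0.1431,-0.0009,0.1475,0.0128,-0.0595,-0.0176,0.1431,-0.0009,0.1475,0.0128,-0.0595,-0.0176,0.1431,-0.0009,0.1475,0.0128,-0.0595,-0.0176,0.1431,-0.0009,0.1475,0.0128], grip=0.42)

```text
t: 2.05
tool_pos: [0.525, -0.2492, 0.1677]
tool_rot: [-2.307, -1.9, -0.268]
contact_force: [0.1, 0.5, -0.3]
opening: 0.0356
grip_force: 0.0
```

Run:
```python
from g import *
o=ctrl.get_obs();print(o['opening'],ctrl.tip_extent,o['tool_pos']-(lt+.12*n),o['contact_force'])
print((Rn.from_rotvec(o['tool_rot']).inv()*Rn.from_matrix(Rg)).as_rotvec(degrees=True))
goR(lt+.0526*n,Rg)
K,T=cam("wrist");p,d=ctrl.get_image("wrist");np.savez("pics/w2.npz",p=p,d=d,K=K,T=T)
cv2.imwrite("pics/w2.png",cv2.resize(p[100:384,100:412],(624,568)))
```

```text
0.03561009010732458 0.0726 [0.00207594 0.00075732 0.0028246 ] [ 0.05166808  0.45152525 -0.29240828]
[0.21922904 0.12336643 0.20691049]
row [-0.0027, -0.0036, 0.1165, 0.0024, 0.0014, 0.0023] n>=1.4
```

View pics/w2.png

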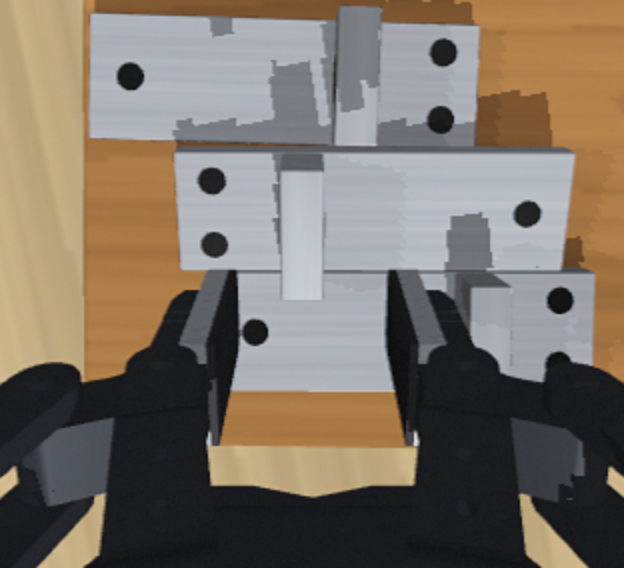

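Lug at (302,235) sits between the open fingers at (215..410), fingers clear of both under-bracket lugs. Recheck settled pose, then descend.

```bash
python3 -c "
from g import *
o=ctrl.get_obs();print(o['tool_pos']-(lt+.12*n),o['t'])
goR(lt+.0526*n,Rg)"
```

```text
[0.001991   0.0009515  0.00258321] 2.1
row [-0.0029, -0.0033, 0.116, 0.0021, 0.0013, 0.0024] n>=1.4
```

Request:
apply_moves(rows=[-0.0029,-0.0033,0.04,0.0021,0.0013,0.0024,-0.0029,-0.0033,0.07,0.0021,0.0013,0.0024,-0.0029,-0.0033,0.095,0.0021,0.0013,0.0024,-0.0029,-0.0033,0.11,0.0021,0.0013,0.0024,-0.0029,-0.0033,0.116,0.0021,0.0013,0.0024,-0.0029,-0.0033,0.116,0.0021,0.0013,0.0024,-0.0029,-0.0033,0.116,0.0021,0.0013,0.0024])

```text
t: 2.8
tool_pos: [0.5249, -0.2351, 0.0975]
tool_rot: [-2.306, -1.89, -0.265]
contact_force: [-0.3, -0.7, -0.1]
opening: 0.0357
grip_force: 0.0
```

```bash
python3 -c "
from g import *
o=ctrl.get_obs();e=o['tool_pos']-(lt+.0526*n);print(Rg.T@e,o['contact_force'])"
```

```text
[-0.00076056 -0.00086775  0.00154179] [-0.33314459 -0.69580956 -0.09584779]
```

Request:
apply_moves(rows=[0,0,0,0,0,0,0,0,0,0,0,0,0,0,0,0,0,0,0,0,0,0,0,0,0,0,0,0,0,0], grip=0, grip_force=60)

```text
t: 3.3
tool_pos: [0.5248, -0.2352, 0.0976]
tool_rot: [-2.306, -1.889, -0.265]
contact_force: [-1.6, -0.2, 5.2]
opening: 0.0126
grip_force: 59.7
```

```bash
python3 -c "
from g import *
o=ctrl.get_obs();print(o['tool_pos'],o['contact_force'],o['wrist_torque'],ctrl.tip_extent)
goR(o['tool_pos']+[0,0,.1],Rg)"
```

```text
[ 0.524797   -0.23516447  0.09761736] [-1.56627574 -0.1802533   5.18148539] [-0.06957639  0.18317788  0.08265274] 0.0726
row [0.0382, -0.0005, -0.1622, -0.0015, -0.001, -0.0012] n>=2.0
```

Request:
apply_moves(rows=[0.0038,0,-0.0162,0,0,0,0.0076,0,-0.0324,0,0,0,0.0153,0,-0.0649,0,0,0,0.0267,0,-0.1135,0,0,0,0.0382,0,-0.1622,0,0,0,0.0382,0,-0.1622,0,0,0,0.0382,0,-0.1622,0,0,0])

```text
t: 4.0
tool_pos: [0.5248, -0.2348, 0.197]
tool_rot: [-2.305, -1.889, -0.265]
contact_force: [0.6, -0.1, -3.7]
opening: 0.0128
grip_force: 58.8
```

Run:
```python
from g import *
o=ctrl.get_obs();print(o['tool_pos'],o['q'],o['contact_force'],o['opening'])
f=np.load("pics/top.npz")
p,d=ctrl.get_image("top");K,T=cam("top");C=cloud(K,T,d)
K,T=cam("wrist");pw,dw=ctrl.get_image("wrist");np.savez("pics/w3.npz",p=pw,d=dw,K=K,T=T)
A=np.hstack([cv2.resize(pw,(512,384)),cv2.resize(p[135:225,290:370],(288,324))[:,:] if 0 else cv2.resize(p[135:231,290:362],(288,384))])
cv2.imwrite("pics/w3.png",A)
```

```text
[ 0.52479331 -0.23478216  0.19696972] [-0.62583074  0.06040386  1.79890753  0.21260702  1.38708518 -0.47798103] [ 0.61365591 -0.11279604 -3.6766008 ] 0.01281515620344426
```

View pics/w3.png

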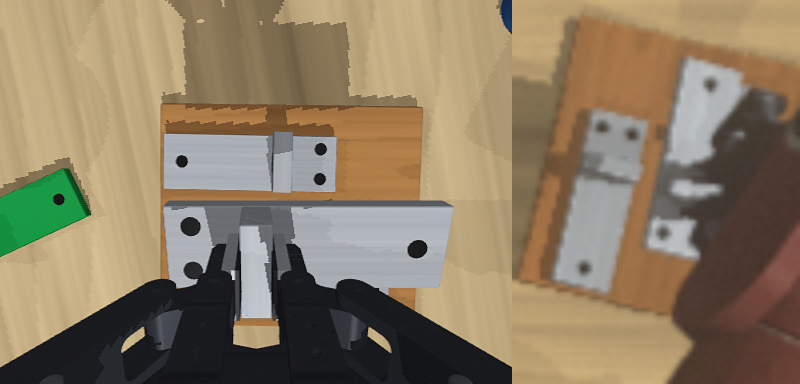

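Bracket held squarely by the lug, under_a (and under_b) undisturbed. Now upright and carry, turning in two stages because of the joint-6 range; set-down with bracket yaw about −40°.

```bash
python3 -c "
from g import *
go([.52,-.10,.25],155)"
```

```text
row [0.2333, -0.0507, -0.0391, 0.095, -0.1291, -0.8444] n>=9.0
```

Request:
apply_moves(rows=[0.2333,-0.0507,-0.0391,0.095,-0.1291,-0.8444,0.2333,-0.0507,-0.0391,0.095,-0.1291,-0.8444,0.2333,-0.0507,-0.0391,0.095,-0.1291,-0.8444,0.2333,-0.0507,-0.0391,0.095,-0.1291,-0.8444,0.2333,-0.0507,-0.0391,0.095,-0.1291,-0.8444,0.2333,-0.0507,-0.0391,0.095,-0.1291,-0.8444,0.2333,-0.0507,-0.0391,0.095,-0.1291,-0.8444,0.2333,-0.0507,-0.0391,0.095,-0.1291,-0.8444,0.2333,-0.0507,-0.0391,0.095,-0.1291,-0.8444,0.2333,-0.0507,-0.0391,0.095,-0.1291,-0.8444,0.2333,-0.0507,-0.0391,0.095,-0.1291,-0.8444])

```text
t: 5.2
tool_pos: [0.5202, -0.1003, 0.2501]
tool_rot: [0.684, 3.066, -0.001]
contact_force: [0.4, 0.8, -3.0]
opening: 0.0129
grip_force: 59.0
```

```bash
python3 -c "
from g import *
o=ctrl.get_obs();print(o['q'],Rn.from_rotvec(o['tool_rot']).as_matrix())
go([.509,0,.13],230)"
```

```text
[-3.30824521e-01 -1.37302845e-01  1.88808787e+00 -4.03165027e-04
  1.39055362e+00 -1.46226558e+00] [[-9.05056794e-01  4.25290709e-01  1.11414762e-04]
 [ 4.25290621e-01  9.05056727e-01 -4.57639473e-04]
 [-2.95466495e-04 -3.66806061e-04 -9.99999889e-01]]
row [0.0881, 0.1434, 0.2002, -0.0003, 0.0, -0.8352] n>=8.8
```

Request:
apply_moves(rows=[0.0881,0.1434,0.2002,-0.0003,0,-0.8352,0.0881,0.1434,0.2002,-0.0003,0,-0.8352,0.0881,0.1434,0.2002,-0.0003,0,-0.8352,0.0881,0.1434,0.2002,-0.0003,0,-0.8352,0.0881,0.1434,0.2002,-0.0003,0,-0.8352,0.0881,0.1434,0.2002,-0.0003,0,-0.8352,0.0881,0.1434,0.2002,-0.0003,0,-0.8352,0.0881,0.1434,0.2002,-0.0003,0,-0.8352,0.0881,0.1434,0.2002,-0.0003,0,-0.8352,0.0881,0.1434,0.2002,-0.0003,0,-0.8352,0.0881,0.1434,0.2002,-0.0003,0,-0.8352,0.0881,0.1434,0.2002,-0.0003,0,-0.8352])

```text
t: 6.4
tool_pos: [0.5096, -0.0006, 0.1312]
tool_rot: [-1.327, 2.846, -0.003]
contact_force: [-0.6, -0.1, -2.9]
opening: 0.0124
grip_force: 59.4
```

Run:
```python
from g import *
o=ctrl.get_obs();print(o['tool_pos'],o['q'],o['contact_force'])
p,d=ctrl.get_image("side");K,T=cam("side");C=cloud(K,T,d);np.savez("pics/s4.npz",p=p,d=d)
K,T=cam("wrist");pw,dw=ctrl.get_image("wrist");C=cloud(K,T,dw)
np.savez("pics/w4.npz",p=pw,d=dw,K=K,T=T)
cv2.imwrite("pics/w4.png",np.vstack([cv2.resize(pw[60:330,40:480],(660,405)),cv2.resize(p[150:270,150:510],(660,190))]))
go([.509,0,.091],230)
```

```text
[ 0.50959765 -0.00059639  0.13122922] [-1.46904521e-01 -4.86782329e-02  2.01969320e+00 -1.03360738e-03
  1.16802743e+00 -2.59030158e+00] [-0.61536555 -0.09247202 -2.918957  ]
row [-0.0, 0.0017, 0.0673, -0.0019, 0.0004, 0.0008] n>=0.8
```

View pics/w4.png

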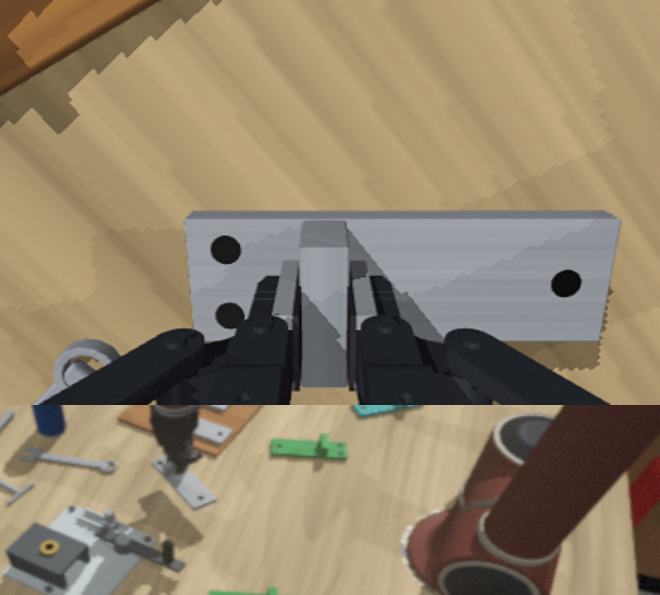

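Bracket held level (wrist part: plate (185..620, 210..340)); the wrench's ring end shows at (85,360), near the head end. I'll set down ~30 mm further back for margin.

Run:
```python
from g import *
f=np.load("pics/w4.npz");print("wrench ring",ray(f['K'],f['T'],97,300,0.004))
C=cloud(f['K'],f['T'],f['d'])
for u,v in[(230,160),(330,160),(400,165),(170,205+15),(400,270)]:pass
def im(x,y):return int(x/1.5+40),int(y/1.5+60)
for x,y in[(260,230),(500,230),(600,230),(600,330),(450,330)]:
    u,v=im(x,y);print((C[v-1:v+2,u-1:u+2].reshape(-1,3).mean(0)*1000).round(1))
go([.486,.02,.091],230)
```

```text
wrench ring [ 0.63888809 -0.02319456  0.004     ]
[513.9 -28.7  55.3]
[454.9  20.7  55.1]
[430.2  41.3  55.1]
[446.6  95.3  30.2]
[483.8  22.3  82.1]
row [-0.001, 0.0525, 0.0671, -0.0019, 0.0004, 0.0008] n>=1.0
```

Request:
apply_moves(rows=[0,0.0525,0.0,-0.0019,0.0004,0.0008,0,0.0525,0.03,-0.0019,0.0004,0.0008,0,0.0525,0.055,-0.0019,0.0004,0.0008,0,0.0525,0.067,-0.0019,0.0004,0.0008,0,0.0525,0.07,-0.0019,0.0004,0.0008,0,0.0525,0.073,-0.0019,0.0004,0.0008,0,0.0525,0.0745,-0.0019,0.0004,0.0008,0,0.0525,0.0745,-0.0019,0.0004,0.0008])

```text
t: 7.3
tool_pos: [0.4861, 0.0194, 0.0872]
tool_rot: [-1.329, 2.846, -0.001]
contact_force: [-0.1, 0.1, -2.6]
opening: 0.0129
grip_force: 59.7
```

Request:
apply_moves(rows=[0,0,0.001,0,0,0,0,0,0.002,0,0,0,0,0,0.003,0,0,0,0,0,0.003,0,0,0])

```text
t: 7.7
tool_pos: [0.4857, 0.0195, 0.0849]
tool_rot: [-1.33, 2.846, -0.001]
contact_force: [0.4, -0.6, -1.9]
opening: 0.0127
grip_force: 59.9
```

Request:
apply_moves(rows=[0,0,0.001,0,0,0,0,0,0.002,0,0,0,0,0,0.002,0,0,0,0,0,0.002,0,0,0])

```text
t: 8.1
tool_pos: [0.4858, 0.0196, 0.0849]
tool_rot: [1.33, -2.845, -0.0]
contact_force: [-4.3, 0.7, 7.8]
opening: 0.0126
grip_force: 61.3
```

Request:
apply_moves(rows=[0,0,-0.002,0,0,0,0,0,-0.002,0,0,0,0,0,-0.002,0,0,0,0,0,-0.002,0,0,0,0,0,-0.03,0,0,0,0,0,-0.08,0,0,0,0,0,-0.15,0,0,0,0,0,-0.15,0,0,0,0,0,-0.15,0,0,0], grip=0.42)

```text
t: 9.0
tool_pos: [0.4864, 0.0195, 0.175]
tool_rot: [-1.329, 2.844, -0.003]
contact_force: [-0.1, 0.2, 0.4]
opening: 0.0356
grip_force: 0.0
```

Run:
```python
from g import *
o=ctrl.get_obs();print(o['q'],o['contact_force'])
go([.48,.12,.27],169.4)
```

```text
[-1.12943596e-01 -1.68633460e-01  2.04812806e+00 -1.16341541e-04
  1.25887415e+00 -2.55795445e+00] [-0.07423353  0.17257355  0.362282  ]
row [-0.1219, 0.1152, -0.1585, -0.001, 0.0019, 0.6743] n>=7.1
```

Request:
apply_moves(rows=[-0.1219,0.1152,-0.1585,-0.001,0.0019,0.6743,-0.1219,0.1152,-0.1585,-0.001,0.0019,0.6743,-0.1219,0.1152,-0.1585,-0.001,0.0019,0.6743,-0.1219,0.1152,-0.1585,-0.001,0.0019,0.6743,-0.1219,0.1152,-0.1585,-0.001,0.0019,0.6743,-0.1219,0.1152,-0.1585,-0.001,0.0019,0.6743,-0.1219,0.1152,-0.1585,-0.001,0.0019,0.6743,-0.1219,0.1152,-0.1585,-0.001,0.0019,0.6743,-0.1219,0.1152,-0.1585,-0.001,0.0019,0.6743])

```text
t: 9.9
tool_pos: [0.479, 0.12, 0.2672]
tool_rot: [-0.286, -3.123, 0.001]
contact_force: [0.3, 0.9, 0.3]
opening: 0.0361
grip_force: 0.0
```

Run:
```python
from g import *
K,T=cam("wrist");p,d=ctrl.get_image("wrist");np.savez("pics/w5.npz",p=p,d=d,K=K,T=T)
cv2.imwrite("pics/w5.png",cv2.resize(p,(800,600),interpolation=cv2.INTER_CUBIC))
```

```text
(no output)
```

View pics/w5.png

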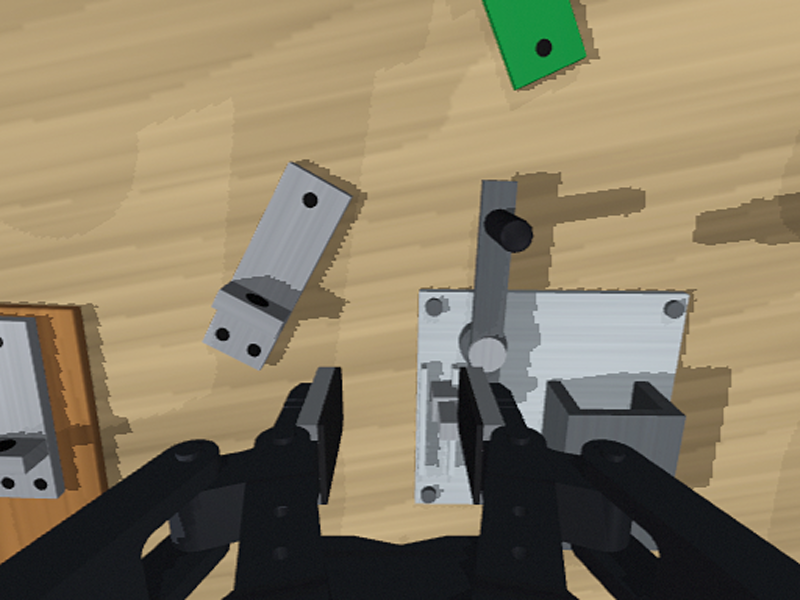

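Wrist view: bracket flat on bench, plain-end hole (310,200), head holes (222,335),(254,350); jig base near corners (418,289),(692,290), far right corner (415,503); post (516,237), bridge mouth (548..685, 380..415).

Run:
```python
from h import *
f=np.load("pics/w5.npz");K,T,d=f['K'],f['T'],f['d'];s=.64;C=cloud(K,T,d)
R=lambda u,v,z:ray(K,T,u*s,v*s,z)
j=np.array([R(418,289.5,.008),R(692,290.5,.008),R(415.5,503,.008)])[:,:2]
print(j.round(4),np.linalg.norm(j[1]-j[0]),np.linalg.norm(j[2]-j[0]))
ey=j[1]-j[0];y1=np.degrees(np.arctan2(-ey[0],ey[1]));ex=j[2]-j[0];y2=np.degrees(np.arctan2(ex[1],ex[0]));print("yaw",y1,y2)
# bridge depth: roof edges
z=C[...,2];m=(z>.053)&(z<.061);m[:225]=0;m[:,:345]=0;m[300:]=0
q=C[m];print("roof pts",len(q),q.min(0),q.max(0))
for yaw in[y1,y2]:
    a=np.radians(yaw);ex=np.array([np.cos(a),np.sin(a)]);ey=np.array([-ex[1],ex[0]])
    O=(j[0]+.085*ex+.092*ey+j[1]+.085*ex-.092*ey)/2
    print("O",O,"mouth",[((R(u,v,.058)[:2]-O)@np.c_[ex,ey]).round(4).tolist() for u,v in[(548,381),(685,415),(568,414)]])
    print(" pivot/post/bar tip",[((R(u,v,zz)[:2]-O)@np.c_[ex,ey]).round(4).tolist() for u,v,zz in[(488,352,.036),(516,237,.085),(499.5,180,.031)]])
h=np.array([R(u,v,.010) for u,v in[(310,200),(222,335),(254,350)]])[:,:2];b=(h[1]+h[2])/2-h[0];print("bracket holes",h.round(4),"yaw",np.degrees(np.arctan2(b[1],b[0])),np.linalg.norm(b))
c=np.array([R(u,v,.010) for u,v in[(292,162),(351,198),(263,369),(203,342)]])[:,:2];print("corners",c.round(4),[np.linalg.norm(c[i]-c[i-3]).round(4) for i in range(4)],"center",c.mean(0))
for i,k in((0,3),(1,2)):
    e=c[k]-c[i];print(np.degrees(np.arctan2(e[1],e[0])))
for u,v in[(270,250),(300,180),(560,320)]:print(C[int(v*s),int(u*s)])
```

```text
[[0.4967 0.1289]
 [0.5311 0.3116]
 [0.6646 0.0977]] 0.18595662030927707 0.17070580509652433
yaw -10.662464023615472 -10.525288923868002
roof pts 1892 [0.57928949 0.20184953 0.05300164] [0.63009938 0.27908678 0.05899502]
O [0.59747153 0.20451855] mouth [[-0.0411, -0.0152], [-0.0184, 0.0716], [-0.0188, -0.0009]]
 pivot/post/bar tip [[-0.051, -0.0484], [-0.1329, -0.0469], [-0.1585, -0.0464]]
O [0.59750895 0.20471858] mouth [[-0.0411, -0.0153], [-0.0183, 0.0715], [-0.0188, -0.001]]
 pivot/post/bar tip [[-0.0511, -0.0485], [-0.133, -0.0467], [-0.1586, -0.0462]]
bracket holes [[ 0.4251  0.0709]
 [ 0.5037 -0.0102]
 [ 0.5185  0.0087]] yaw -39.82911238220417 0.11195274039276118
corners [[ 0.4002  0.0652]
 [ 0.4287  0.0971]
 [ 0.5336  0.0112]
 [ 0.5063 -0.0247]] [np.float64(0.0427), np.float64(0.1356), np.float64(0.0451), np.float64(0.1391)] center [0.46718133 0.03719812]
-40.264307861346765
-39.30196102501539
[0.45200587 0.0362274  0.00843073]
[0.41161237 0.06771956 0.01055252]
[0.53557157 0.22163446 0.0064677 ]
```

```bash
python3 -c "
from h import *
o=ctrl.get_obs();print(o['tool_pos'])
go([.4302,.0673,.12],140)"
```

```text
[0.47913045 0.11995456 0.26754006]
row [0.0631, -0.1009, 0.2463, -0.0013, -0.0029, 0.3283] n>=3.4
```

Request:
apply_moves(rows=[0.0631,-0.1009,0.1,-0.0013,-0.0029,0.3283,0.0631,-0.1009,0.15,-0.0013,-0.0029,0.3283,0.0631,-0.1009,0.2463,-0.0013,-0.0029,0.3283,0.0631,-0.1009,0.2463,-0.0013,-0.0029,0.3283,0.0631,-0.1009,0.2463,-0.0013,-0.0029,0.3283,0.0631,-0.1009,0.2463,-0.0013,-0.0029,0.3283,0.0631,-0.1009,0.2463,-0.0013,-0.0029,0.3283], grip=0.85)

```text
t: 10.65
tool_pos: [0.4325, 0.0677, 0.1234]
tool_rot: [1.074, 2.947, 0.003]
contact_force: [0.8, -0.3, -0.2]
opening: 0.0724
grip_force: 0.0
```

Run:
```python
from h import *
o=ctrl.get_obs();print(o['tool_pos'],o['opening'])
go([.4302,.0673,.0705],140)
K,T=cam("wrist");p,d=ctrl.get_image("wrist");np.savez("pics/w6.npz",p=p,d=d,K=K,T=T)
C=cloud(K,T,d);z=C[...,2]
W=np.linalg.inv(np.linalg.inv(T));m=ctrl.camera_model('wrist')['tool_from_camera']
cv2.imwrite("pics/w6.png",p)
```

```text
[0.43245027 0.06766356 0.12336149] 0.0724394934349818
row [0.0029, -0.0032, 0.0881, 0.0025, 0.0028, -0.0004] n>=1.1
```

View pics/w6.png

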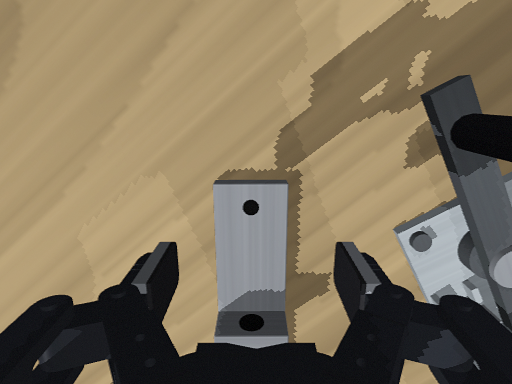

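Bracket plain end at columns 214–288 between fingers (177/336), about 2.5 mm off-centre, hole at (251,208). Descend with correction.

Request:
apply_moves(rows=[0.0029,-0.004,0.03,0.0025,0.0028,0,0.0029,-0.004,0.055,0.0025,0.0028,0,0.0029,-0.004,0.075,0.0025,0.0028,0,0.0029,-0.004,0.083,0.0025,0.0028,0,0.0029,-0.004,0.0865,0.0025,0.0028,0,0.0029,-0.004,0.0865,0.0025,0.0028,0])

```text
t: 11.3
tool_pos: [0.4283, 0.0669, 0.0696]
tool_rot: [-1.077, -2.948, 0.002]
contact_force: [-0.6, -0.2, -0.1]
opening: 0.0722
grip_force: 0.0
```

Request:
apply_moves(rows=[0,0,0,0,0,0,0,0,0,0,0,0,0,0,0,0,0,0,0,0,0,0,0,0,0,0,0,0,0,0], grip=0, grip_force=110)

```text
t: 11.8
tool_pos: [0.4293, 0.067, 0.0712]
tool_rot: [-1.078, -2.949, 0.0]
contact_force: [-1.6, 0.8, 8.3]
opening: 0.0418
grip_force: 114.1
```

Request:
apply_moves(rows=[0,0,-0.01,0,0,0,0,0,-0.025,0,0,0,0,0,-0.04,0,0,0,0,0,-0.05,0,0,0,0,0,-0.05,0,0,0])

```text
t: 12.3
tool_pos: [0.4288, 0.0668, 0.1005]
tool_rot: [-1.078, -2.95, 0.001]
contact_force: [0.5, 0.9, -2.1]
opening: 0.0421
grip_force: 111.7
```

```bash
cat >> h.py <<'E'
O=np.array([.5975,.2046]);JY=-10.6
def jw(x,y,z):
    a=np.radians(JY);return np.array([O[0]+x*np.cos(a)-y*np.sin(a),O[1]+x*np.sin(a)+y*np.cos(a),z])
def wj(p):
    a=np.radians(JY);d=np.array(p[:2])-O;return np.array([d[0]*np.cos(a)+d[1]*np.sin(a),-d[0]*np.sin(a)+d[1]*np.cos(a)])
E
python3 - <<'E'
from h import *
o=ctrl.get_obs();print(o['tool_pos'],o['contact_force'],o['opening'])
f=ctrl.get_image("wrist");K,T=cam("wrist");p,d=f;C=cloud(K,T,d)
W=Rn.from_rotvec(o['tool_rot']).as_matrix();q=((C-o['tool_pos'])@W).reshape(-1,3)
# plate top pts in tool frame: z ~ .055-.068, x 0.. .1
for xr in[(.0,.008),(.004,.010),(.010,.016),(.016,.022)]:
    k=(q[:,0]>xr[0])&(q[:,0]<xr[1])&(abs(q[:,1])<.017)&(q[:,2]>.045)&(q[:,2]<.085);print(xr,k.sum(),np.median(q[k],0) if k.any() else "")
go(jw(-.158,.0365,.12),169.4)
E
```

```text
[0.4287851  0.06681714 0.10048327] [ 0.4942005   0.92096361 -2.12103426] 0.04206312400331875
(0.0, 0.008) 1202 [0.00410293 0.0002541  0.06287928]
(0.004, 0.01) 917 [0.00705169 0.0002544  0.06285161]
(0.01, 0.016) 946 [ 0.01301823 -0.00019387  0.06282964]
(0.016, 0.022) 1314 [0.02000676 0.00024397 0.06329846]
row [0.1917, 0.2803, -0.0337, -0.0007, -0.0015, -0.3283] n>=4.1
```

Request:
apply_moves(rows=[0,0,-0.08,0,0,0,0,0,-0.15,0,0,0,0.05,0.07,-0.155,0,-0.0015,-0.09,0.1,0.14,-0.155,0,-0.0015,-0.17,0.15,0.21,-0.155,0,-0.0015,-0.25,0.1917,0.2803,-0.155,0,-0.0015,-0.3283,0.1917,0.2803,-0.155,0,-0.0015,-0.3283,0.1917,0.2803,-0.155,0,-0.0015,-0.3283,0.1917,0.2803,-0.155,0,-0.0015,-0.3283])

```text
t: 13.25
tool_pos: [0.4485, 0.2687, 0.1913]
tool_rot: [-0.291, -3.125, 0.004]
contact_force: [0.4, -0.4, -2.6]
opening: 0.0416
grip_force: 113.5
```

Run:
```python
from h import *
o=ctrl.get_obs();print(o['tool_pos'],wj(o['tool_pos']))
K,T=cam("wrist");p,d=ctrl.get_image("wrist");np.savez("pics/w7.npz",p=p,d=d,K=K,T=T);C=cloud(K,T,d)
W=Rn.from_rotvec(o['tool_rot']).as_matrix();q=((C-o['tool_pos'])@W).reshape(-1,3)
k=(q[:,0]>.0)&(q[:,0]<.03)&(abs(q[:,1])<.03)&(q[:,2]>.05)&(q[:,2]<.075);a=q[k]
for x0 in np.arange(0,.03,.005):
    s=a[(a[:,0]>x0)&(a[:,0]<x0+.005)]
    if len(s):print(x0,len(s),s.min(0)[1:].round(4),s.max(0)[1:].round(4),np.median(s[:,2]).round(4))
go(jw(-.158,.0365,.09),169.4)
cv2.imwrite("pics/w7.png",p)
```

```text
[0.44847015 0.26872117 0.19128153] [-0.15828189  0.03561272]
0.0 996 [-0.0214  0.0502] [0.0207 0.064 ] 0.0622
0.005 1119 [-0.03  0.05] [0.03   0.0673] 0.0621
0.01 1530 [-0.0279  0.05  ] [0.0273 0.0692] 0.062
0.015 1135 [-0.0229  0.0604] [0.0222 0.0722] 0.0622
0.02 716 [-0.0224  0.0607] [0.0217 0.0716] 0.0664
row [-0.0006, 0.0024, 0.169, -0.0015, -0.0017, -0.001] n>=2.0
```

View pics/w7.png

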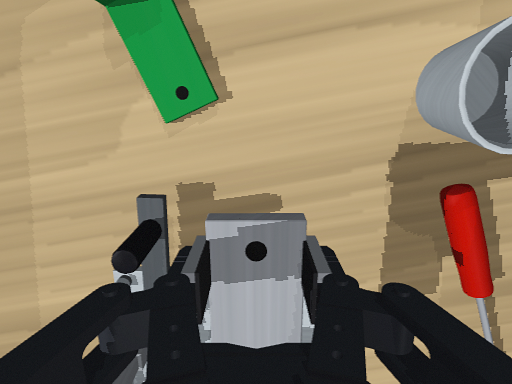

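Plate level in the grip (depth constant 62 mm), centred, plain end at row 215; fingers clear of the handle post (130,250). Lower in front of the jig.

Request:
apply_moves(rows=[0,0.0012,0.06,-0.0015,-0.0017,-0.001,0,0.0012,0.11,-0.0015,-0.0017,-0.001,0,0.0012,0.15,-0.0015,-0.0017,-0.001,0,0.0012,0.169,-0.0015,-0.0017,-0.001,0,0.0012,0.178,-0.0015,-0.0017,-0.001,0,0.0012,0.178,-0.0015,-0.0017,-0.001,0,0.0012,0.178,-0.0015,-0.0017,-0.001])

```text
t: 14.0
tool_pos: [0.4499, 0.2703, 0.0868]
tool_rot: [0.288, 3.125, 0.003]
contact_force: [-0.8, 0.0, -2.2]
opening: 0.0418
grip_force: 113.4
```

Run:
```python
from h import *
o=ctrl.get_obs();print(o['tool_pos'],wj(o['tool_pos']),o['contact_force'])
p,d=ctrl.get_image("side");K,T=cam("side");np.savez("pics/s8.npz",p=p,d=d)
C=cloud(K,T,d)
a=np.radians(JY);J=np.c_[(C[...,0]-O[0]).ravel()*np.cos(a)+(C[...,1]-O[1]).ravel()*np.sin(a),-(C[...,0]-O[0]).ravel()*np.sin(a)+(C[...,1]-O[1]).ravel()*np.cos(a),C[...,2].ravel()]
for n,m in[("roof",(J[:,2]>.054)&(J[:,2]<.062)&(J[:,0]>-.05)&(J[:,0]<.12)&(J[:,1]>-.03)&(J[:,1]<.12)),("base",(J[:,2]>.002)&(J[:,2]<.014)&(abs(J[:,0])<.12)&(abs(J[:,1])<.12))]:
    q=J[m];print(n,len(q),np.percentile(q,[1,50,99],axis=0).round(4).tolist())
m=(J[:,0]>-.13)&(J[:,0]<-.035)&(J[:,1]>0)&(J[:,1]<.075)&(J[:,2]>.012)&(J[:,2]<.06);q=J[m]
print("br",len(q))
for x0 in np.arange(-.13,-.03,.01):
    s=q[(q[:,0]>x0)&(q[:,0]<x0+.01)]
    if len(s)>3:print(x0.round(3),len(s),np.percentile(s[:,1],[3,97]).round(4),np.percentile(s[:,2],[5,50,95]).round(4))
go(jw(-.10,.0362,.084),169.4)
```

```text
[0.44989619 0.27029538 0.0867807 ] [-0.15716975  0.03742239] [-0.80627217  0.04471737 -2.24195184]
roof 739 [[-0.0183, -0.0006, 0.0542], [0.0304, 0.0394, 0.0576], [0.0836, 0.0728, 0.0615]]
base 1559 [[-0.1018, -0.1076, 0.0021], [-0.0045, 0.016, 0.0073], [0.1149, 0.1122, 0.0131]]
br 438
-0.12 20 [0.031 0.06 ] [0.0227 0.0252 0.0273]
-0.11 51 [0.0179 0.0607] [0.021  0.0242 0.0269]
-0.1 57 [0.0175 0.0604] [0.0201 0.0244 0.0303]
-0.09 112 [0.0171 0.0606] [0.0227 0.0443 0.0507]
-0.08 42 [0.0177 0.0613] [0.0191 0.047  0.0511]
-0.07 36 [0.017 0.06 ] [0.0179 0.0239 0.0263]
-0.06 55 [0.018  0.0606] [0.021  0.0246 0.0278]
-0.05 53 [0.0184 0.0609] [0.019  0.024  0.0271]
-0.04 12 [0.018  0.0593] [0.0217 0.024  0.0264]
row [-0.0952, -0.0024, 0.0053, 0.0017, 0.0022, 0.0009] n>=1.1
```

Request:
apply_moves(rows=[0,-0.004,0.0055,0.0017,0.0022,0.0009,0,-0.004,0.0055,0.0017,0.0022,0.0009,-0.02,-0.004,0.0055,0.0017,0.0022,0.0009,-0.04,-0.004,0.0055,0.0017,0.0022,0.0009,-0.06,-0.004,0.0055,0.0017,0.0022,0.0009,-0.08,-0.004,0.0055,0.0017,0.0022,0.0009,-0.08,-0.004,0.0055,0.0017,0.0022,0.0009])

```text
t: 14.75
tool_pos: [0.4978, 0.2587, 0.0825]
tool_rot: [-0.292, -3.127, 0.001]
contact_force: [-0.8, 0.3, -2.0]
opening: 0.0419
grip_force: 113.5
```

```bash
cat > m.py <<'E'
from h import *
o=ctrl.get_obs();print(o['tool_pos'],wj(o['tool_pos']),o['contact_force'],o['opening'])
p,d=ctrl.get_image("side");K,T=cam("side");C=cloud(K,T,d)
a=np.radians(JY);X=C[...,0].ravel()-O[0];Y=C[...,1].ravel()-O[1];J=np.c_[X*np.cos(a)+Y*np.sin(a),-X*np.sin(a)+Y*np.cos(a),C[...,2].ravel()]
for x0 in np.arange(-.13,-.02,.01):
    s=J[(J[:,0]>x0)&(J[:,0]<x0+.01)&(J[:,1]>0)&(J[:,1]<.075)&(J[:,2]>.012)&(J[:,2]<.06)]
    if len(s)>8:print(x0.round(3),len(s),np.percentile(s[:,1],[3,97]).round(4),np.percentile(s[:,2],[5,50,95]).round(4))
E
python3 m.py; python3 -c "
from h import *
go(jw(-.06,.035,.083),169.4)"
```

```text
[0.49783822 0.25871003 0.08252125] [-0.1079147   0.03485374] [-0.84156967  0.27368499 -1.9640103 ] 0.04194327833341224
-0.13 62 [0.0138 0.0576] [0.0137 0.0201 0.0229]
-0.12 110 [0.0083 0.0688] [0.0185 0.0239 0.0561]
-0.11 43 [0.0126 0.0666] [0.0178 0.0222 0.0562]
-0.06 34 [0.022  0.0566] [0.0181 0.0204 0.0247]
-0.05 79 [0.0163 0.0572] [0.0175 0.0219 0.0443]
-0.04 95 [0.0125 0.0581] [0.0191 0.0419 0.0472]
-0.03 25 [0.0133 0.058 ] [0.0144 0.0412 0.0477]
row [-0.0817, 0.0005, -0.0015, -0.0009, -0.0014, -0.0005] n>=1.0
```

Request:
apply_moves(rows=[-0.02,0,0,-0.0009,-0.0014,-0.0005,-0.04,0,0,-0.0009,-0.0014,-0.0005,-0.06,0,0,-0.0009,-0.0014,-0.0005,-0.075,0,0,-0.0009,-0.0014,-0.0005,-0.085,0,0,-0.0009,-0.0014,-0.0005,-0.085,0,0,-0.0009,-0.0014,-0.0005])

```text
t: 15.4
tool_pos: [0.5467, 0.2495, 0.0821]
tool_rot: [0.29, 3.128, -0.0]
contact_force: [1.0, 1.0, -3.2]
opening: 0.0416
grip_force: 113.5
```

```bash
python3 m.py
```

```text
[0.54669718 0.24945927 0.08206297] [-0.05818781  0.03474852] [ 1.02664669  0.99876422 -3.24046304] 0.04162232894232355
-0.08 64 [0.0126 0.0635] [0.0148 0.0201 0.0494]
-0.07 116 [0.0083 0.0691] [0.0175 0.0259 0.0583]
-0.06 52 [0.0114 0.0626] [0.0178 0.0215 0.0573]
```

Request:
apply_moves(rows=[0,0,0.001,0,0,0,0,0,0.002,0,0,0,0,0,0.003,0,0,0,0,0,0.003,0,0,0])

```text
t: 15.85
tool_pos: [0.5454, 0.2497, 0.08]
tool_rot: [-0.288, -3.128, 0.0]
contact_force: [-0.1, 0.2, -2.5]
opening: 0.0417
grip_force: 113.5
```

Not yet touching; push forward gently towards the stop.

Request:
apply_moves(rows=[-0.004,0,0,0,0,0,-0.008,0,0,0,0,0,-0.012,0,0,0,0,0,-0.014,0,0,0,0,0,-0.014,0,0,0,0,0])

```text
t: 16.35
tool_pos: [0.5543, 0.248, 0.0802]
tool_rot: [-0.289, -3.128, 0.0]
contact_force: [1.6, -0.6, -3.1]
opening: 0.042
grip_force: 113.5
```

```bash
python3 m.py
```

```text
[0.55429811 0.2480448  0.08015217] [-0.0504564   0.03475638] [ 1.56248679 -0.57441857 -3.09464248] 0.041954058299174826
-0.08 19 [0.015  0.0556] [0.0124 0.0172 0.0202]
-0.07 80 [0.0056 0.066 ] [0.015  0.0198 0.0567]
-0.06 102 [0.0068 0.0687] [0.0161 0.0222 0.0552]
-0.05 45 [0.0116 0.067 ] [0.0157 0.0209 0.0586]
```

Request:
apply_moves(rows=[-0.002,0,0.0005,0,0,0,-0.004,0,0.001,0,0,0,-0.006,0,0.001,0,0,0,-0.008,0,0.001,0,0,0,-0.008,0,0.001,0,0,0])

```text
t: 16.9
tool_pos: [0.5574, 0.2476, 0.0793]
tool_rot: [-0.288, -3.124, 0.0]
contact_force: [-6.0, 0.9, 1.9]
opening: 0.0422
grip_force: 115.3
```

Request:
apply_moves(rows=[-0.002,0,0.0015,0,0,0,-0.004,0,0.002,0,0,0,-0.006,0,0.002,0,0,0,-0.006,0,0.002,0,0,0])

```text
t: 17.3
tool_pos: [0.5582, 0.2476, 0.0792]
tool_rot: [-0.288, -3.114, 0.002]
contact_force: [-22.6, 0.9, 18.1]
opening: 0.0419
grip_force: 121.0
```

```bash
python3 m.py
```

```text
[0.55816769 0.24757881 0.07917399] [-0.04656713  0.03501016] [-22.61519242   0.85547206  18.12439791] 0.04192966023711502
-0.07 50 [0.015  0.0574] [0.013  0.0171 0.02  ]
-0.06 127 [0.007  0.0698] [0.0142 0.0241 0.0569]
-0.05 63 [0.0119 0.0693] [0.0153 0.0229 0.0588]
-0.04 13 [0.0124 0.0535] [0.0154 0.0194 0.0457]
```

Request:
apply_moves(rows=[0.004,0,-0.002,0,0,0,0.006,0,-0.002,0,0,0,0.006,0,-0.002,0,0,0])

```text
t: 17.65
tool_pos: [0.5574, 0.2476, 0.0793]
tool_rot: [-0.288, -3.125, 0.0]
contact_force: [-7.1, 1.7, 0.8]
opening: 0.0415
grip_force: 115.0
```

Request:
apply_moves(rows=[0,0,0,0,0,0,0,0,0,0,0,0,0,0,0,0,0,0,0,0,0,0,0,0], grip=0.72)

```text
t: 18.05
tool_pos: [0.5595, 0.2472, 0.0801]
tool_rot: [0.289, 3.127, 0.0]
contact_force: [-0.6, 0.8, -0.5]
opening: 0.0616
grip_force: 0.0
```

```bash
python3 m.py
```

```text
[0.55945767 0.24722898 0.08008082] [-0.04523481  0.03490359] [-0.58377469  0.81706223 -0.53797143] 0.061559883450262746
-0.07 51 [0.0149 0.0574] [0.0132 0.0176 0.0197]
-0.06 96 [0.0012 0.0739] [0.0143 0.0197 0.0526]
-0.05 72 [0.0023 0.0545] [0.0148 0.0182 0.0509]
-0.04 28 [0.0027 0.0469] [0.0142 0.0195 0.0385]
```

Request:
apply_moves(rows=[0,0,-0.05,0,0,0,0,0,-0.12,0,0,0,0,0,-0.2,0,0,0,0.04,-0.03,-0.27,0,0,0,0.08,-0.06,-0.27,0,0,0,0.08,-0.06,-0.27,0,0,0,0.08,-0.06,-0.27,0,0,0], grip=0)

```text
t: 18.8
tool_pos: [0.5048, 0.2205, 0.2416]
tool_rot: [0.289, 3.128, 0.0]
contact_force: [-0.0, 0.1, 0.9]
opening: 0.0002
grip_force: 0.0
```

```bash
cat > w.py <<'E'
from h import *
o=ctrl.get_obs();print(o['tool_pos'],wj(o['tool_pos']),o['q'])
K,T=cam("wrist");p,d=ctrl.get_image("wrist");C=cloud(K,T,d);np.savez("pics/wl.npz",p=p,d=d,K=K,T=T)
a=np.radians(JY);X=C[...,0]-O[0];Y=C[...,1]-O[1];J=np.dstack([X*np.cos(a)+Y*np.sin(a),-X*np.sin(a)+Y*np.cos(a),C[...,2]])
def sel(n,x,y,z):
    k=(J[...,0]>x[0])&(J[...,0]<x[1])&(J[...,1]>y[0])&(J[...,1]<y[1])&(J[...,2]>z[0])&(J[...,2]<z[1])&(d>0);q=J[k]
    if len(q)>5:print(n,len(q),(np.percentile(q,[2,50,98],axis=0)*1000).round(1).tolist())
    return q
sel("roof",(-.06,.1),(-.02,.1),(.052,.062));q=sel("plate",(-.1,-.03),(0,.08),(.0125,.023))
if len(q)>50:
    c=cv2.minAreaRect((q[:,:2]*1000).astype(np.float32));print(c)
    A=np.c_[q[:,:2]-q.mean(0)[:2],np.ones(len(q))];print("slopes deg",np.degrees(np.linalg.lstsq(A,q[:,2],rcond=None)[0][:2]),q[:,2].mean())
sel("base",(-.08,-.03),(.065,.09),(0,.015))
sel("tab",(-.035,.04),(-.09,-.055),(.038,.068));sel("post",(-.16,.06),(-.09,.06),(.068,.095));sel("bar",(-.17,-.07),(-.08,-.02),(.024,.036))
E
python3 w.py
```

```text
[0.50480052 0.22050638 0.24159443] [-0.0940436  -0.00141725] [ 2.76762574e-01 -7.77582267e-02  1.84796086e+00 -8.93113485e-05
  1.37087092e+00 -1.10979134e+00]
roof 763 [[-18.2, -0.3, 52.7], [-12.5, 46.6, 56.8], [62.0, 71.1, 58.2]]
plate 1728 [[-68.2, 12.6, 14.0], [-50.5, 34.4, 16.9], [-30.6, 55.9, 18.3]]
((-50.56092834472656, 45.850494384765625), (43.066410064697266, 70.32035064697266), 6.942797660827637)
slopes deg [ 0.8153752  -0.04078968] 0.016791514003163185
base 1161 [[-79.2, 65.5, 5.6], [-55.6, 77.2, 7.0], [-30.9, 89.4, 12.4]]
tab 257 [[-15.4, -80.2, 38.6], [-14.4, -73.5, 51.8], [-5.2, -68.4, 61.8]]
post 550 [[-141.8, -53.8, 70.4], [-134.3, -45.1, 83.4], [-126.1, -37.8, 85.0]]
bar 1840 [[-157.3, -57.0, 27.7], [-108.2, -45.7, 29.8], [-71.6, -36.4, 31.5]]
```

Run:
```python
from h import *
f=np.load("pics/wl.npz");C=cloud(f['K'],f['T'],f['d']);a=np.radians(JY);X=C[...,0]-O[0];Y=C[...,1]-O[1]
J=np.dstack([X*np.cos(a)+Y*np.sin(a),-X*np.sin(a)+Y*np.cos(a),C[...,2]]).reshape(-1,3)
k=(J[:,0]>-.064)&(J[:,0]<-.03)&(J[:,1]>.018)&(J[:,1]<.052)&(abs(J[:,2]-.017)<.004);q=J[k]
A=np.c_[q[:,:2]-q.mean(0)[:2],np.ones(len(q))];x=np.linalg.lstsq(A,q[:,2],rcond=None)[0];print(len(q),np.degrees(x[:2]),x[2])
k=(J[:,0]>-.08)&(J[:,0]<-.03)&(J[:,1]>.067)&(J[:,1]<.085)&(abs(J[:,2]-.007)<.004);q=J[k]
A=np.c_[q[:,:2]-q.mean(0)[:2],np.ones(len(q))];x=np.linalg.lstsq(A,q[:,2],rcond=None)[0];print(len(q),np.degrees(x[:2]),x[2])
go(jw(-.042,-.0745,.16),169.4)
```

```text
1119 [-0.11868219  0.015904  ] 0.016923985785018757
763 [-0.86851436  1.47160464] 0.007053000401357592
row [-0.0862, -0.1222, 0.1353, -0.0001, -0.0001, 0.0005] n>=2.4
```

Bracket is flat (−0.1°, 0.0°), plain end exactly 50 mm out of the mouth: home and let go. Now the catch: fingers shut, go behind the tab.

Request:
apply_moves(rows=[-0.0862,-0.1222,0.03,0,0,0,-0.0862,-0.1222,0.08,0,0,0,-0.0862,-0.1222,0.1353,0,0,0,-0.0862,-0.1222,0.1353,0,0,0,-0.0862,-0.1222,0.17,0,0,0,-0.0862,-0.1222,0.2,0,0,0,-0.0862,-0.1222,0.2115,0,0,0,-0.0862,-0.1222,0.2115,0,0,0])

```text
t: 19.65
tool_pos: [0.5422, 0.1397, 0.1143]
tool_rot: [-0.287, -3.127, 0.001]
contact_force: [-0.0, 0.2, -0.4]
opening: -0.0004
grip_force: 0.0
```

```bash
python3 -c "
from h import *
o=ctrl.get_obs();print(wj(o['tool_pos']),o['tool_pos'][2],o['contact_force'])
go(jw(.003,-.0745,.1146),169.4)"
```

```text
[-0.04244982 -0.07395153] 0.11426632627573083 [-0.02554256  0.24249549 -0.39712962]
row [-0.0757, -0.0011, -0.0007, -0.0004, -0.0012, 0.0012] n>=0.9
```

Request:
apply_moves(rows=[-0.012,-0.001,0,0,0,0,-0.024,-0.001,0,0,0,0,-0.034,-0.001,0,0,0,0,-0.044,-0.001,0,0,0,0,-0.052,-0.001,0,0,0,0,-0.06,-0.001,0,0,0,0,-0.066,-0.001,0,0,0,0,-0.07,-0.001,0,0,0,0,-0.07,-0.001,0,0,0,0])

```text
t: 20.55
tool_pos: [0.5839, 0.1307, 0.1145]
tool_rot: [0.289, 3.128, -0.0]
contact_force: [0.0, -0.6, 0.2]
opening: -0.0001
grip_force: 0.0
```

```bash
python3 -c "
from h import *
o=ctrl.get_obs();print(wj(o['tool_pos']),o['contact_force'])"
```

```text
[ 0.00025818 -0.07516915] [ 0.02981313 -0.60883138  0.15710479]
```

Request:
apply_moves(rows=[-0.003,0,0,0,0,0,-0.006,0,0,0,0,0,-0.009,0,0,0,0,0,-0.012,0,0,0,0,0,-0.012,0,0,0,0,0])

```text
t: 21.05
tool_pos: [0.5872, 0.1302, 0.1145]
tool_rot: [-0.287, -3.116, 0.001]
contact_force: [-18.1, 0.9, 13.8]
opening: -0.0001
grip_force: 9.0
```

```bash
python3 -c "
from h import *
o=ctrl.get_obs();print(wj(o['tool_pos']),o['contact_force'])
p,d=ctrl.get_image('side');K,T=cam('side');C=cloud(K,T,d);a=np.radians(JY);X=C[...,0]-O[0];Y=C[...,1]-O[1]
J=np.dstack([X*np.cos(a)+Y*np.sin(a),-X*np.sin(a)+Y*np.cos(a),C[...,2]]).reshape(-1,3)
k=(abs(J[:,1]+.074)<.012)&(J[:,2]>.04)&(J[:,2]<.066)&(J[:,0]>-.03)&(J[:,0]<.05);q=J[k];print(len(q),np.percentile(q,[2,50,98],axis=0).round(4) if len(q) else 0)"
```

```text
[ 0.00351297 -0.07501441] [-18.09797908   0.91083024  13.75912349]
32 [[-0.0083 -0.0799  0.0403]
 [-0.0055 -0.0687  0.0544]
 [ 0.0169 -0.0625  0.064 ]]
```

Request:
apply_moves(rows=[0.02,0,0,0,0,0,0.04,0,0,0,0,0,0.06,0,-0.06,0,0,0,0.1,0,-0.13,0,0,0,0.14,0,-0.2,0,0,0,0.16,0.05,-0.22,0,0,0,0.16,0.07,-0.22,0,0,0,0.16,0.07,-0.22,0,0,0])

```text
t: 21.9
tool_pos: [0.5039, 0.1893, 0.2464]
tool_rot: [0.285, 3.128, -0.0]
contact_force: [-0.4, -1.2, 0.2]
opening: 0.0
grip_force: 0.0
```

```bash
python3 w.py
```

```text
[0.50385905 0.18932849 0.24642383] [-0.08923379 -0.03223629] [ 2.21311578e-01 -1.13108440e-01  1.87250838e+00 -4.47599168e-04
  1.38164135e+00 -1.16774524e+00]
roof 1955 [[-18.2, 1.7, 52.9], [-8.3, 41.6, 56.9], [61.4, 71.3, 58.1]]
plate 1730 [[-68.2, 12.2, 13.3], [-50.4, 34.0, 16.9], [-30.8, 55.8, 18.2]]
((-50.89860534667969, 45.973899841308594), (43.3179817199707, 73.43792724609375), 8.158177375793457)
slopes deg [ 1.12460837 -0.19485247] 0.01676203551459776
base 1147 [[-79.1, 65.5, 5.6], [-55.9, 77.2, 7.0], [-31.2, 89.4, 12.5]]
tab 21 [[12.5, -80.6, 38.2], [13.4, -78.3, 40.9], [14.4, -74.0, 44.9]]
post 494 [[-141.8, -54.1, 73.0], [-134.3, -46.1, 83.5], [-125.7, -38.3, 85.2]]
bar 1696 [[-157.3, -56.8, 28.5], [-107.0, -46.7, 29.9], [-71.8, -36.8, 31.4]]
```

```bash
python3 -c "
from h import *
go(jw(-.134,-.046,.15),169.4);go(jw(-.134,-.046,.1090),169.4)"
```

```text
row [0.0743, -0.021, 0.1589, -0.001, -0.001, 0.0016] n>=2.1
row [0.0741, -0.0209, 0.2272, -0.001, -0.001, 0.0016] n>=2.9
```

Request:
apply_moves(rows=[0.0743,-0.021,0,-0.001,-0.001,0.0016,0.0743,-0.021,0.02,-0.001,-0.001,0.0016,0.0743,-0.021,0.05,-0.001,-0.001,0.0016,0.0743,-0.021,0.09,-0.001,-0.001,0.0016,0.0743,-0.021,0.14,-0.001,-0.001,0.0016,0.0743,-0.021,0.18,-0.001,-0.001,0.0016,0.0743,-0.021,0.21,-0.001,-0.001,0.0016,0.0743,-0.021,0.227,-0.001,-0.001,0.0016,0.0743,-0.021,0.227,-0.001,-0.001,0.0016], grip=0.55)

```text
t: 22.85
tool_pos: [0.4565, 0.1832, 0.1076]
tool_rot: [-0.293, -3.124, 0.001]
contact_force: [-0.6, -0.1, -0.3]
opening: 0.0472
grip_force: 0.0
```

Request:
apply_moves(rows=[0,0,0,0,0,0,0,0,0,0,0,0,0,0,0,0,0,0,0,0,0,0,0,0,0,0,0,0,0,0], grip=0, grip_force=40)

```text
t: 23.35
tool_pos: [0.4587, 0.1842, 0.1116]
tool_rot: [0.292, 3.124, 0.002]
contact_force: [0.8, -1.9, 3.7]
opening: 0.0171
grip_force: 39.0
```

Run:
```python
from h import *
o=ctrl.get_obs();x,y=wj(o['tool_pos']);print(x,y,o['tool_pos'][2],o['contact_force'],o['opening'])
P=np.array([-.0487,-.0491]);print("a",np.arctan2(y-P[1],-(x-P[0])),np.hypot(x-P[0],y-P[1]))
r=[]
for a in np.linspace(.1,1.571,19):
    t=P+.085*np.array([-np.cos(a),np.sin(a)]);r.append([-(t[0]-x)/.6,(t[1]-y)/.6])
print(np.round(r,4).tolist())
```

```text
-0.13271144156186027 -0.04561165750730263 0.11164455507926688 [ 0.835321   -1.91480624  3.65524266] 0.017139875381119923
a 0.04149839300162568 0.08408383225476954
[[0.0009, 0.0083], [-0.0007, 0.0198], [-0.0032, 0.0311], [-0.0067, 0.0421], [-0.0111, 0.0528], [-0.0163, 0.0632], [-0.0223, 0.073], [-0.0292, 0.0824], [-0.0367, 0.0911], [-0.045, 0.0993], [-0.0539, 0.1067], [-0.0634, 0.1133], [-0.0733, 0.1192], [-0.0838, 0.1242], [-0.0946, 0.1284], [-0.1057, 0.1316], [-0.117, 0.134], [-0.1285, 0.1354], [-0.14, 0.1359]]
```

Request:
apply_moves(rows=[0,0,-0.004,0,0,0,0.0009,0.0083,-0.004,0,0,0,-0.0007,0.0198,-0.004,0,0,0,-0.0032,0.0311,-0.004,0,0,0,-0.0067,0.0421,-0.004,0,0,0,-0.0111,0.0528,-0.004,0,0,0,-0.0163,0.0632,-0.004,0,0,0,-0.0223,0.073,-0.004,0,0,0,-0.0292,0.0824,-0.004,0,0,0,-0.0292,0.0824,-0.004,0,0,0])

```text
t: 24.35
tool_pos: [0.4828, 0.2295, 0.1116]
tool_rot: [-0.292, -3.125, -0.0]
contact_force: [-1.7, -0.4, -2.6]
opening: 0.017
grip_force: 41.5
```

```bash
cat > a.py <<'E'
from h import *
o=ctrl.get_obs();x,y=wj(o['tool_pos']);print(x,y,o['tool_pos'][2],o['contact_force'],o['opening'])
P=np.array([-.0487,-.0491]);a0=np.arctan2(y-P[1],-(x-P[0]));print("a",a0,np.hypot(x-P[0],y-P[1]))
r=[]
for a in np.linspace(a0,1.6,13)[1:]:
    t=P+.085*np.array([-np.cos(a),np.sin(a)]);r.append([-(t[0]-x)/.6,(t[1]-y)/.6])
print(np.round(r,4).tolist())
E
python3 a.py
```

```text
-0.11727009622811423 0.0033391466556849693 0.11163129481883337 [-1.71240585 -0.36763342 -2.6429063 ] 0.017015927735059732
a 0.652875992454687 0.08632335836092847
[[-0.0089, 0.0073], [-0.0167, 0.0153], [-0.0251, 0.0227], [-0.034, 0.0293], [-0.0435, 0.0353], [-0.0534, 0.0405], [-0.0637, 0.0449], [-0.0742, 0.0485], [-0.0851, 0.0512], [-0.0961, 0.0531], [-0.1072, 0.0541], [-0.1184, 0.0542]]
```

Request:
apply_moves(rows=[-0.0089,0.0073,0,0,0,0,-0.0167,0.0153,0,0,0,0,-0.0251,0.0227,0,0,0,0,-0.034,0.0293,0,0,0,0,-0.0435,0.0353,0,0,0,0,-0.0534,0.0405,0,0,0,0,-0.0637,0.0449,0,0,0,0,-0.0742,0.0485,0,0,0,0,-0.0851,0.0512,0,0,0,0,-0.0961,0.0531,0,0,0,0,-0.1072,0.0541,0,0,0,0,-0.1184,0.0542,0,0,0,0,-0.1184,0.0542,0,0,0,0])

```text
t: 25.65
tool_pos: [0.5591, 0.2487, 0.1117]
tool_rot: [-0.293, -3.127, -0.004]
contact_force: [-1.7, 4.1, -6.0]
opening: 0.0168
grip_force: 41.2
```

```bash
python3 a.py
```

```text
-0.045855051872325726 0.036309622487724715 0.11167667927463407 [-1.73368593  4.06440693 -5.97528298] 0.016799972753327896
a 1.6040934725871514 0.08545699119056795
[[0.0001, -0.0008], [0.0001, -0.0008], [0.0002, -0.0008], [0.0002, -0.0008], [0.0003, -0.0008], [0.0003, -0.0008], [0.0004, -0.0008], [0.0004, -0.0007], [0.0005, -0.0007], [0.0005, -0.0007], [0.0006, -0.0007], [0.0006, -0.0007]]
```

Request:
apply_moves(rows=[-0.003,0,0,0,0,0,-0.006,0,0,0,0,0,-0.008,0,0,0,0,0,-0.008,0,0,0,0,0])

```text
t: 26.05
tool_pos: [0.5631, 0.248, 0.1117]
tool_rot: [-0.293, -3.126, -0.004]
contact_force: [-2.7, 4.7, -5.4]
opening: 0.0172
grip_force: 41.2
```

```bash
python3 a.py|head -2
```

```text
-0.04178233536153725 0.03636684919704151 0.1116811381707849 [-2.65476524  4.72365124 -5.35774047] 0.017198920509714808
a 1.6515600073965548 0.08574634916846356
```

Request:
apply_moves(rows=[-0.003,0,0,0,0,0,-0.006,0,0,0,0,0,-0.008,0,0,0,0,0,-0.008,0,0,0,0,0])

```text
t: 26.45
tool_pos: [0.5644, 0.2479, 0.1114]
tool_rot: [-0.292, -3.115, -0.003]
contact_force: [-19.4, 5.8, 5.2]
opening: 0.017
grip_force: 42.2
```

```bash
python3 a.py|head -2
python3 - <<'E'
from h import *
p,d=ctrl.get_image('side');K,T=cam('side');C=cloud(K,T,d);a=np.radians(JY);X=C[...,0]-O[0];Y=C[...,1]-O[1]
J=np.dstack([X*np.cos(a)+Y*np.sin(a),-X*np.sin(a)+Y*np.cos(a),C[...,2]]).reshape(-1,3)
for y0 in np.arange(-.04,.075,.01):
    q=J[(J[:,0]>-.09)&(J[:,0]<-.022)&(abs(J[:,1]-y0)<.005)&(J[:,2]>.026)&(J[:,2]<.034)]
    if len(q)>4:print(y0.round(3),len(q),np.percentile(q[:,0],[3,50,97]).round(4))
E
```

```text
-0.040512259993512226 0.036493355677994006 0.11144810738662803 [-19.3603108    5.79445639   5.1675362 ] 0.0170422158120536
a 1.6661647349550472 0.08598407772741085
-0.04 12 [-0.0586 -0.0479 -0.0389]
-0.03 20 [-0.0581 -0.0501 -0.0401]
-0.02 22 [-0.0582 -0.0484 -0.0387]
-0.01 23 [-0.0585 -0.0485 -0.0392]
0.0 25 [-0.0584 -0.0489 -0.039 ]
0.01 14 [-0.058  -0.0524 -0.0451]
0.02 16 [-0.0585 -0.0537 -0.0472]
0.03 8 [-0.0576 -0.0566 -0.0523]
0.04 8 [-0.0582 -0.0542 -0.0493]
0.05 23 [-0.0576 -0.051  -0.0409]
0.06 17 [-0.0583 -0.0495 -0.0383]
```

Stop reached (19 N) and the bar's edges run straight across at x ≈ −58…−39. Release and retreat.

Request:
apply_moves(rows=[0.005,0,0,0,0,0,0.005,0,0,0,0,0])

```text
t: 26.7
tool_pos: [0.5638, 0.248, 0.1117]
tool_rot: [-0.292, -3.123, -0.003]
contact_force: [-6.5, 4.3, -2.3]
opening: 0.017
grip_force: 41.4
```

Request:
apply_moves(rows=[0,0,0,0,0,0,0,0,0,0,0,0,0,0,0,0,0,0,0,0,-0.05,0,0,0,0,0,-0.12,0,0,0,0,0,-0.2,0,0,0,0.05,-0.05,-0.25,0,0,0,0.08,-0.07,-0.25,0,0,0,0.08,-0.07,-0.25,0,0,0], grip=0.5)

```text
t: 27.6
tool_pos: [0.5108, 0.2138, 0.2653]
tool_rot: [0.293, 3.123, 0.003]
contact_force: [0.4, 0.7, -1.0]
opening: 0.0429
grip_force: 0.0
```

```bash
python3 w.py
python3 - <<'E'
from h import *
f=np.load("pics/wl.npz");C=cloud(f['K'],f['T'],f['d']);a=np.radians(JY);X=C[...,0]-O[0];Y=C[...,1]-O[1]
J=np.dstack([X*np.cos(a)+Y*np.sin(a),-X*np.sin(a)+Y*np.cos(a),C[...,2]]).reshape(-1,3)
for y0 in np.arange(-.03,.065,.015):
    q=J[(J[:,0]>-.09)&(J[:,0]<-.022)&(abs(J[:,1]-y0)<.006)&(J[:,2]>.026)&(J[:,2]<.034)]
    if len(q)>4:print(y0.round(3),len(q),np.percentile(q[:,0],[3,97]).round(4))
o=ctrl.get_obs();print(o['opening'],o['contact_force'],o['t'])
# under brackets in top view: before/after
g=np.load("pics/top.npz");p,d=ctrl.get_image("top");b=cv2.absdiff(p,g['p']).max(2)>60
n,l,s,c=cv2.connectedComponentsWithStats(b[90:300].astype(np.uint8));print([(s[i].tolist()) for i in range(1,n) if s[i][4]>25])
E
```

```text
[0.51075224 0.21375398 0.26533186] [-0.08695132 -0.0069596 ] [ 2.61855082e-01 -9.35198659e-02  1.82203797e+00  2.32774720e-04
  1.40728896e+00 -1.12181207e+00]
roof 3626 [[-48.6, -0.5, 54.2], [34.8, 19.0, 56.9], [82.3, 49.7, 58.9]]
plate 603 [[-68.5, 12.1, 12.9], [-61.9, 33.1, 16.9], [-30.6, 60.0, 22.3]]
((-50.562522888183594, 42.46174621582031), (43.89277648925781, 80.41072082519531), 8.037239074707031)
slopes deg [ 1.88699242 -0.81924536] 0.017150767745803073
base 1014 [[-79.3, 65.8, 5.5], [-56.3, 77.5, 7.0], [-31.0, 89.5, 12.7]]
post 361 [[-56.8, 27.6, 69.1], [-52.3, 34.7, 82.8], [-44.2, 43.5, 84.8]]
-0.03 244 [-0.0584 -0.0383]
-0.015 239 [-0.0581 -0.0384]
0.0 240 [-0.058  -0.0384]
0.015 239 [-0.0579 -0.0384]
0.03 125 [-0.0582 -0.0383]
0.045 118 [-0.0579 -0.0418]
0.06 141 [-0.0577 -0.0382]
0.04262171173017904 [ 0.50703053 -0.35756155 -1.54145195] 27.65
[[100, 53, 108, 125, 7156], [319, 66, 21, 45, 501], [197, 73, 15, 12, 115], [210, 88, 11, 7, 62], [26, 133, 21, 14, 162], [207, 152, 131, 58, 2053], [198, 163, 8, 17, 57], [32, 168, 93, 42, 2909], [331, 170, 24, 7, 68], [339, 175, 27, 6, 70], [186, 183, 14, 20, 178]]
```

```bash
python3 -c "
from station import ctrl
print(ctrl.finish_job())"
```

```text
the job is handed in; nothing more can be done
None
```

The job is handed in: the bracket lies flat and home against the back stop, the catch was then pushed back to its end stop, and the handle swung to its stop with the bar straight across the bracket; I did not see the verdict.

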